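# Match the paraffin blocks to their stained slides

### The arm

A 6-joint arm with a two-finger parallel gripper is mounted at the origin on the work surface. World frame = base frame: x ahead of the robot, y to its left, z up, the work surface at z = 0. Lengths are in m, angles in degrees, forces in N, time in s.
With the tool pointing down it reaches from about 0.3 to 0.75 m from the base axis. Payload 8.5 kg.
Tool frame: the origin (TCP) lies between the finger pads; the fingertips stand ahead of it and the grasp point (between the pads) lies 8 mm behind it (env.tcp_to_tips is the z of the fingertips in the tool frame, in m); z points along the fingers, x is the direction in which the jaws open and shut, and the axes are right-handed (so a half turn about z gives the same grasp; the last joint's range is limited). The gripper opens to 85 mm and grips with 20 to 120 N. Pads are 22 mm wide; open, the fingers measure 114 mm over their backs; the gripper's body (76 mm by 85 mm) begins 54 mm behind the grasp point. The pads swing forward as they close: fully open they stand 13 mm farther back than shut.
Start: joints at [54.242, 21.807, 74.336, -0, 83.858, -12.336], TCP at [0.219, 0.505, 0.213] pointing down, gripper open.
Joint ranges: [-178.18, 178.18], [-50.72, 133.34], [12.68, 142.11], [-81.47, 261.47], [9.98, 163.14], [-165.26, 165.26]. Speed limits (degrees/s): [136.94, 136.94, 180, 180, 180, 180].

### API

Orientations are given as a 3x3 rotation matrix whose columns are the frame's x, y, z axes.
In Python, from rig import observe, viewer, env gives the robot as it stands.
- The arm moves only by the tool jog_arm, never from a script. Its arguments are lists of equal length, an entry for each row: "dr": the turn, a rotation vector about the tool's x, y, z in rad, a list of three; "slide": the shift along the tool's x, y, z in m, a list of three; "gripper": the opening, from -1 (shut) to 1 (fully open), so that 0 is half open. In form: {"dr": [[rx, ry, rz], ...], "slide": [[dx, dy, dz], ...], "gripper": [gripper, ...]}. A call has exactly 10 rows; each row shifts and turns the commanded pose from where the row before left it, along the tool's axes as they then stand; what a row does not reach is not made up. A row lasts 1/10 s, in which the tool goes at most 50 mm and 8.59 degrees, less where a joint would pass 70% of its speed; a pose out of reach is approached as far as the arm can. A call is refused whole if a number of a shift passes 0.05 or a number of a turn 0.15, either way. A call with a gripper value outside its range is refused whole. The fingers move at their own pace and stop on an object; "force" is the grip in N (left out, the last holds). Time passes only in rows, so rows that do not move let the fingers close, or fill a call up. It gives the time, the measured TCP pose, the force and the opening at its end, in the units of the state.
- observe(): the state, without advancing time (a new reading comes with each control period).
- viewer.get_image(name): name is "side" or "top" or "wrist"; returns a dict with "pixels" (420x560x3 uint8, blue, green, red), "camera_matrix" (3x3 intrinsics, pixels), "R" (3x3) and "t" (3): a world point X has camera coordinates R X + t. Camera axes: x right, y down, z forward; pixel columns grow to the right and rows downward; lengths in m; the calibration is good to about 2 mm. A picture is of the moment at which its call begins. There is no depth.
- env.close_job(): hands the job in, once; it reports no verdict.
The state is a dict: "time_s": time; "q": joint angles; "qvel": joint speeds; "joint_efforts": joint torques, N m; "position": TCP position; "tool_rot": TCP orientation; "ft_force": force on the tool from outside, world axes, zero at the start; "wrist_torque": the same for the moment, N m; "grip_width": finger opening in m.
Only numpy, scipy, OpenCV 4.12 (cv2) and the standard library are available. Lean on these libraries where they do the work, as an engineer would, in place of code of your own. Each camera call takes 0.05 s, during which the arm holds its last target.

### The job

Set the case out for the block-to-slide check: take each paraffin block from the aluminium tray and lay it, wax face up, on the light panel in front of the slide that shows the same tissue outline. Each block lies flat just off the clear end of its own slide (the end nearest the robot), about a centimetre clear of the glass, in line with the slide and with its long side running the same way; either end of the block may lead. Leave the bottle of mounting medium and the slide box where they stand.

Things in the scene. Friction and masses are not known exactly. Their poses are not given: they have to be found in the camera images.
- block_cores: Paraffin block, brown tissue in its ivory wax top: three thin, parallel strips about 25 x 3 mm lying along x, 7.5 mm apart. Cassette 40 (x) x 28 (y) x 6.5 mm high, sloped label end at -x; wax 30 x 25 mm on it, up to 11.5 mm; 16 g. Origin: centre of the 40 x 28 mm underside; z up. Starts wax up, 40 mm roughly along world x, in a tray 200 x 260 mm (floor at z 2 mm, rim 8 mm), blocks 60 mm or more apart. Grip the 28 mm cassette sides low down.
- block_ring: Paraffin block, brown tissue in its ivory wax top: one ring, 21 mm across with an open middle of 12 mm. Cassette 40 (x) x 28 (y) x 6.5 mm high, sloped label end at -x; wax 30 x 25 mm on it, up to 11.5 mm; 16 g. Origin: centre of the 40 x 28 mm underside; z up. Starts wax up, 40 mm roughly along world x, in a tray 200 x 260 mm (floor at z 2 mm, rim 8 mm), blocks 60 mm or more apart. Grip the 28 mm cassette sides low down.
- block_slab: Paraffin block, brown tissue in its ivory wax top: one large solid piece, 26 mm long, tapering from 21 to 12 mm wide. Cassette 40 (x) x 28 (y) x 6.5 mm high, sloped label end at -x; wax 30 x 25 mm on it, up to 11.5 mm; 16 g. Origin: centre of the 40 x 28 mm underside; z up. Starts wax up, 40 mm roughly along world x, in a tray 200 x 260 mm (floor at z 2 mm, rim 8 mm), blocks 60 mm or more apart. Grip the 28 mm cassette sides low down.
- block_bits: Paraffin block, brown tissue in its ivory wax top: six small scattered round fragments of 5 to 6 mm. Cassette 40 (x) x 28 (y) x 6.5 mm high, sloped label end at -x; wax 30 x 25 mm on it, up to 11.5 mm; 16 g. Origin: centre of the 40 x 28 mm underside; z up. Starts wax up, 40 mm roughly along world x, in a tray 200 x 260 mm (floor at z 2 mm, rim 8 mm), blocks 60 mm or more apart. Grip the 28 mm cassette sides low down.
- slide_cores: Fixed stained slide, pink tissue as in its block: three thin, parallel strips about 25 x 3 mm lying along x, 7.5 mm apart. 76 (x) x 26 x 1.2 mm. Origin: centre of its underside, on top of a white light panel (240 x 360 x 8 mm); x to the frosted white end, away from the robot; the clear end is -x, nearest the robot, with 110 mm of bare panel before it. Slides lie about 80 mm apart.
- slide_ring: Fixed stained slide, pink tissue as in its block: one ring, 21 mm across with an open middle of 12 mm. 76 (x) x 26 x 1.2 mm. Origin: centre of its underside, on top of a white light panel (240 x 360 x 8 mm); x to the frosted white end, away from the robot; the clear end is -x, nearest the robot, with 110 mm of bare panel before it. Slides lie about 80 mm apart.
- slide_slab: Fixed stained slide, pink tissue as in its block: one large solid piece, 26 mm long, tapering from 21 to 12 mm wide. 76 (x) x 26 x 1.2 mm. Origin: centre of its underside, on top of a white light panel (240 x 360 x 8 mm); x to the frosted white end, away from the robot; the clear end is -x, nearest the robot, with 110 mm of bare panel before it. Slides lie about 80 mm apart.
- slide_bits: Fixed stained slide, pink tissue as in its block: six small scattered round fragments of 5 to 6 mm. 76 (x) x 26 x 1.2 mm. Origin: centre of its underside, on top of a white light panel (240 x 360 x 8 mm); x to the frosted white end, away from the robot; the clear end is -x, nearest the robot, with 110 mm of bare panel before it. Slides lie about 80 mm apart.
- medium: Bystander: amber bottle of mounting medium with a black cap, 44 mm in diameter, 85 mm high, standing beyond the tray; origin at the centre of its foot.
- slidebox: Bystander: closed grey slide box, 87 x 102 x 36 mm high, on the bench just right (-y) of the panel; origin at the centre of its underside.
Things that resemble listed ones, but are neither listed nor needed, are in the scene too. What is shaped like the block_bits but orange or purple is not meant.

How it is judged (in metres and radians):
At the end, for the whole second after the job is handed in: Each block lies flat (6 degrees), wax up, at rest on the panel at the clear end of the slide with the same tissue: centre within 12 mm of the slide's long centre line and 58 to 88 mm from the slide's centre (gap 0 to 30 mm), long side within 15 degrees of the slide's (x of block_cores in the frame of slide_cores between -0.088 and -0.0575 m and y of block_cores in the frame of slide_cores between -0.012 and 0.012 m and z of block_cores in the frame of slide_cores between -0.003 and 0.003 m and angle between the x axis of block_cores and the x axis of slide_cores, either way round below 0.26 rad and angle between each of block_cores, block_ring, block_slab, block_bits's own z axis and vertical below 0.1 rad and linear speed of each of block_cores, block_ring, block_slab, block_bits below 0.02 m/s and x of block_ring in the frame of slide_ring between -0.088 and -0.0575 m and y of block_ring in the frame of slide_ring between -0.012 and 0.012 m and z of block_ring in the frame of slide_ring between -0.003 and 0.003 m and angle between the x axis of block_ring and the x axis of slide_ring, either way round below 0.26 rad and x of block_slab in the frame of slide_slab between -0.088 and -0.0575 m and y of block_slab in the frame of slide_slab between -0.012 and 0.012 m and z of block_slab in the frame of slide_slab between -0.003 and 0.003 m and angle between the x axis of block_slab and the x axis of slide_slab, either way round below 0.26 rad and x of block_bits in the frame of slide_bits between -0.088 and -0.0575 m and y of block_bits in the frame of slide_bits between -0.012 and 0.012 m and z of block_bits in the frame of slide_bits between -0.003 and 0.003 m and angle between the x axis of block_bits and the x axis of slide_bits, either way round below 0.26 rad); the robot touches nothing.
It fails at once if the bottle of mounting medium is pushed more than 15 mm or tipped (distance of medium from where it was at the start of the episode above 0.015 m or angle between medium's own z axis and vertical above 0.25 rad).
It fails at once if the slide box is pushed more than 15 mm or tipped (distance of slidebox from where it was at the start of the episode above 0.015 m or angle between slidebox's own z axis and vertical above 0.25 rad).
It also fails if it takes over 102 s, if anything falls off the work surface, if the arm or the gripper's body presses on something with over 40 N, if the wrist force passes 120 N, or if a joint passes its speed limit or range.

## Working session

There is one attempt and no reset: what is moved stays moved. The work goes in short steps, Python scripts to look and compute and a tool call to move; the robot and the scene stay as the last step left them, time stands still between calls to the robot, and variables do not carry over. Pictures are saved under pics/ and viewed, and the job is handed in when it is done.

Besides the shell and the picture viewer there is one more tool, called as name(argument=value, ...) on one line, values as JSON. jog_arm: Moves the arm, as the interface text tells. Its arguments: {"type":"object","properties":{"dr":{"type":"array","items":{"type":"array","items":{"type":"number"}}},"slide":{"type":"array","items":{"type":"array","items":{"type":"number"}}},"gripper":{"type":"array","items":{"type":"number"}},"force":{"type":"number"}},"required":["dr","slide","gripper"]}

```bash
ls; mkdir -p pics; python3 - <<'E'
from rig import observe, viewer, env
import cv2, numpy as np
s=observe(); print(s['time_s'],s['position'],np.round(s['tool_rot'],3).tolist(),s['grip_width'],env.tcp_to_tips)
for n in ['top','side','wrist']:
    im=viewer.get_image(n); cv2.imwrite(f'pics/{n}0.png',im['pixels']); print(n,im['camera_matrix'].tolist(),np.round(im['R'],4).tolist(),im['t'])
E
```

```text
pics
0.0 [0.21843176 0.50441209 0.21198778] [[0.397, 0.918, -0.001], [0.918, -0.397, -0.001], [-0.001, -0.0, -1.0]] 0.0856433577333742 0.011
top [[450.57202349057343, 0.0, 283.67898211355043], [0.0, 450.57202349057343, 212.97323197493674], [0.0, 0.0, 1.0]] [[0.0304, -0.9992, -0.025], [-0.9938, -0.0276, -0.1073], [0.1065, 0.0281, -0.9939]] [-0.05099573  0.5357628   1.04802751]
side [[467.0627280188694, 0.0, 277.026739757415], [0.0, 467.0627280188694, 209.7370737382872], [0.0, 0.0, 1.0]] [[-0.8527, -0.522, -0.0202], [-0.2647, 0.4652, -0.8447], [0.4504, -0.7149, -0.5348]] [0.43713111 0.22572593 0.86109046]
wrist [[360.96172857911176, 0.0, 282.3290288721891], [0.0, 360.96172857911176, 211.62277460711374], [0.0, 0.0, 1.0]] [[0.397, 0.9178, -0.001], [0.8839, -0.382, 0.2698], [0.2472, -0.108, -0.9629]] [-0.54956638 -0.03561054  0.37803629]
```

View pics/top0.png

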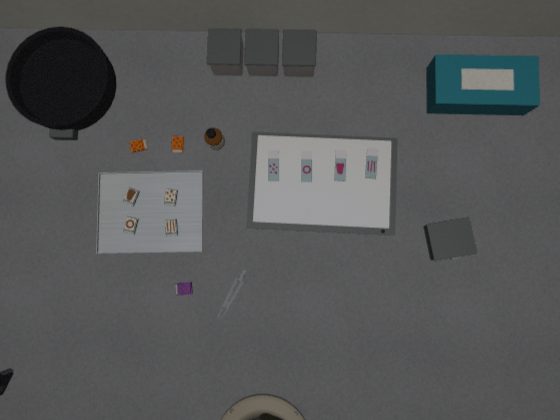

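View pics/side0.png

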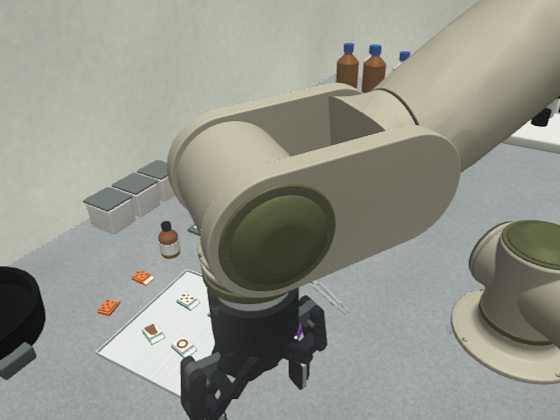

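View pics/wrist0.png

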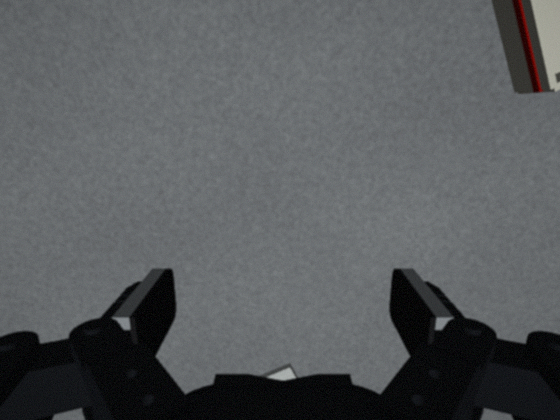

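The top picture shows the tray at (98–203, 171–253) with 4 blocks, the panel at (250–395, 133–233) with 4 slides, the bottle at (214,136) and the slide box at (450,240). There are orange decoys at (138,146) and (178,144) and a purple one at (184,288). I'll enlarge the tray and the panel.

```bash
python3 - <<'E'
import cv2, numpy as np
im=cv2.imread('pics/top0.png')
a=cv2.resize(im[165:260,92:210],None,fx=6,fy=6,interpolation=cv2.INTER_CUBIC)
b=cv2.resize(im[130:240,245:400],None,fx=5,fy=5,interpolation=cv2.INTER_CUBIC)
cv2.imwrite('pics/tray_z.png',a);cv2.imwrite('pics/panel_z.png',b)
E
```

```text
(no output)
```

View pics/tray_z.png

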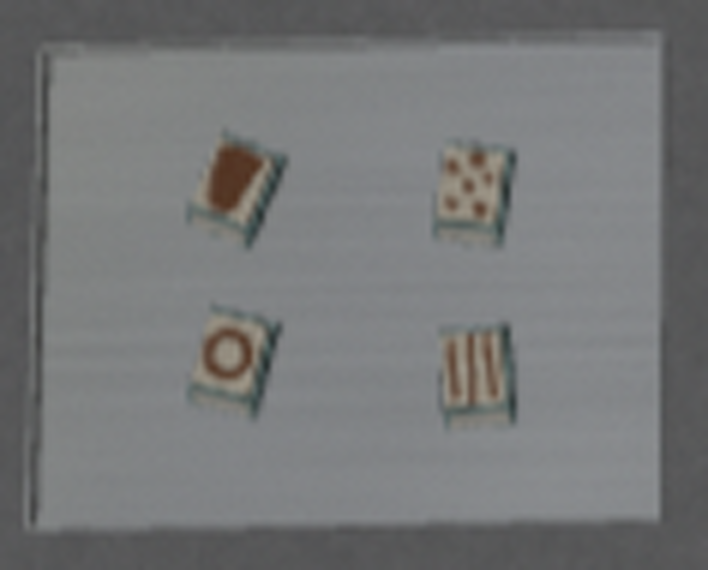

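View pics/panel_z.png

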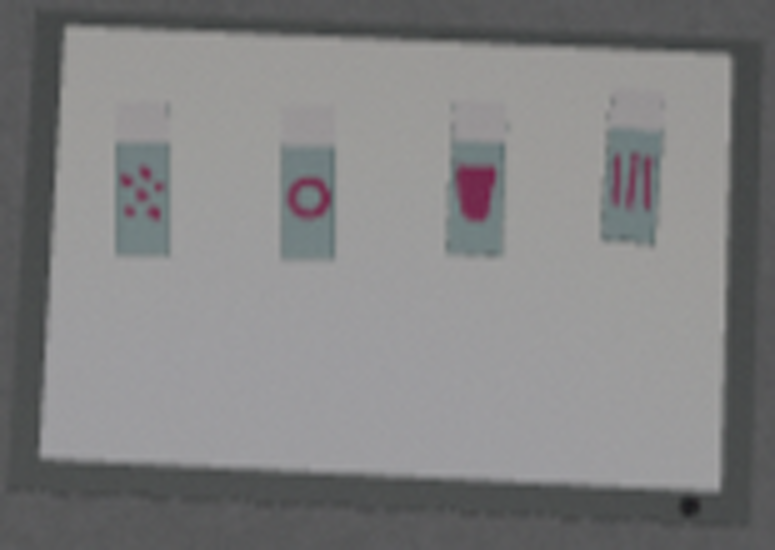

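```bash
cat > h.py <<'E'
import cv2, numpy as np
from rig import observe, viewer, env
def ray(im,uv,z):
    K=im['camera_matrix'];R=np.array(im['R']);t=np.array(im['t'])
    uv=np.atleast_2d(uv).astype(float)
    d=(np.linalg.inv(K)@np.c_[uv,np.ones(len(uv))].T).T@R   # R^T d
    c=-R.T@t
    return c+d*((z-c[2])/d[:,2])[:,None]
def proj(im,X):
    c=np.atleast_2d(X)@np.array(im['R']).T+np.array(im['t']); p=c@np.array(im['camera_matrix']).T
    return p[:,:2]/p[:,2:]
def rect(im,mask_cnt,z):
    "min-area rect in world plane from contour; returns centre, long, short, yaw deg of long side in (-90,90]"
    P=ray(im,mask_cnt.reshape(-1,2),z)[:,:2]
    (c,(w,h),a)=cv2.minAreaRect((P*1000).astype(np.float32))
    if w<h: w,h=h,w; a+=90
    a=(a+90)%180-90
    return np.array(c)/1000,w,h,a
E
python3 - <<'E'
from h import *
im=viewer.get_image('top');p=im['pixels'].astype(int)
B,G,R=p[...,0],p[...,1],p[...,2]
def comps(m,box,mn):
    mm=np.zeros(m.shape,np.uint8);x0,y0,x1,y1=box;mm[y0:y1,x0:x1]=m[y0:y1,x0:x1]
    n,l,st,c=cv2.connectedComponentsWithStats(mm)
    for i in range(1,n):
        if st[i,4]>=mn: yield (l==i).astype(np.uint8),st[i]
print(p[196,165:178].tolist())
print(p[180,268:282].tolist()); print(p[155,265:282].tolist())
tray=(98,171,203,253)
print('wax')
for m,s in comps((R-B>12),tray,40):
    c=max(cv2.findContours(m,0,cv2.CHAIN_APPROX_NONE)[0],key=len); print(s,rect(im,c,.0135))
print('slides teal')
for m,s in comps((G-R>12),(255,140,392,190),100):
    c=max(cv2.findContours(m,0,cv2.CHAIN_APPROX_NONE)[0],key=len); print(s,rect(im,c,.0092))
E
```

```text
[[130, 140, 144], [127, 140, 148], [127, 141, 148], [128, 142, 149], [84, 98, 115], [68, 83, 104], [121, 135, 143], [131, 145, 152], [122, 136, 146], [132, 146, 151], [88, 93, 93], [54, 55, 46], [126, 124, 121]]
[[130, 130, 123], [128, 128, 119], [130, 128, 118], [129, 128, 119], [129, 129, 120], [129, 128, 120], [128, 128, 119], [130, 130, 119], [130, 130, 120], [130, 129, 119], [122, 122, 112], [150, 151, 149], [156, 156, 157], [156, 156, 156]]
[[153, 156, 157], [154, 155, 157], [153, 155, 156], [150, 150, 152], [149, 148, 151], [148, 147, 150], [149, 148, 152], [148, 148, 151], [148, 148, 150], [149, 147, 150], [149, 147, 151], [149, 148, 151], [149, 148, 151], [150, 150, 151], [153, 154, 156], [153, 155, 156], [154, 156, 157]]
wax
[125 189  12  13 108] (array([0.57327454, 0.34237054]), 28.449094772338867, 23.61481475830078, -23.063919067382812)
[165 190  11  12 108] (array([0.57418402, 0.24482709]), 27.473787307739258, 23.430116653442383, -4.887908935546875)
[125 218  11  12 106] (array([0.50230084, 0.33924377]), 26.586856842041016, 23.461633682250977, -10.425056457519531)
[166 220  10  13 109] (array([0.49920804, 0.23896402]), 28.797931671142578, 22.008268356323242, 3.3602752685546875)
slides teal
```

```bash
python3 - <<'E'
from h import *
im=viewer.get_image('top');p=im['pixels'].astype(int)
B,G,R=p[...,0],p[...,1],p[...,2]
m=((B-R>5)|(R-G>15)).astype(np.uint8)
m[:140]=0;m[192:]=0;m[:,:258]=0;m[:,392:]=0
m=cv2.morphologyEx(m,cv2.MORPH_OPEN,np.ones((3,3)))
n,l,st,_=cv2.connectedComponentsWithStats(m)
for i in range(1,n):
    if st[i,4]<60: continue
    k=(l==i).astype(np.uint8)
    c=max(cv2.findContours(k,0,cv2.CHAIN_APPROX_NONE)[0],key=len)
    ce,w,h,a=rect(im,c,.0092); w+=2.2;h+=2.2
    u=np.array([np.cos(np.radians(a)),np.sin(np.radians(a))])
    end=ce-u*w/2000
    print(st[i],ce.round(4),round(w,1),round(h,1),round(a,1),'end',end.round(4),'target',(end-u*.031).round(4))
# lit panel outline & bottle & box for reference
for uv,z in [((250,133),.008),((396,137),.008),((394,234),.008),((248,229),.008),((214,136),.085)]: print(uv,ray(im,uv,z).round(3))
E
```

```text
[268 159  11   7  69] [ 0.6645 -0.0047] 27.0 17.2 -88.6 end [0.6642 0.0088] target [0.6634 0.0398]
[301 159  11  23 206] [ 0.6466 -0.0864] 57.1 26.8 1.4 end [ 0.6181 -0.0871] target [ 0.5871 -0.0878]
[334 158  12  23 222] [ 0.6508 -0.169 ] 57.7 28.6 -2.2 end [ 0.622  -0.1679] target [ 0.591  -0.1667]
[365 164  12  15 109] [ 0.6492 -0.2441] 38.0 27.8 -6.5 end [ 0.6303 -0.242 ] target [ 0.5995 -0.2385]
[268 174  11   7  74] [ 0.6271 -0.0059] 26.9 17.1 -88.5 end [0.6267 0.0075] target [0.6259 0.0385]
(250, 133) [[0.737 0.055 0.008]]
(396, 137) [[ 0.735 -0.306  0.008]]
(394, 234) [[ 0.496 -0.302  0.008]]
(248, 229) [[0.498 0.051 0.008]]
(214, 136) [[0.705 0.13  0.085]]
```

jog_arm(dr=[[0,0,0],[0,0,0],[0,0,0],[0,0,0],[0,0,0],[0,0,0],[0,0,0],[0,0,0],[0,0,0],[0,0,0]], slide=[[-0.001,0.043,0.008],[-0.001,0.043,0.008],[-0.001,0.043,0.008],[-0.001,0.043,0.008],[-0.001,0.043,0.008],[-0.001,0.043,0.008],[-0.001,0.043,0.008],[-0.001,0.043,0.008],[0,0.043,0.008],[0,0,0]], gripper=[0.2,0.2,0.2,0.2,0.2,0.2,0.2,0.2,0.2,0.2], force=30)

```text
time_s: 1.25
position: [0.5742, 0.3402, 0.1382]
tool_rot: [[0.402, 0.916, -0.001], [0.916, -0.402, -0.002], [-0.002, -0.001, -1.0]]
ft_force: [-1.4, -1.3, -0.7]
grip_width: 0.0511
```

```bash
python3 - <<'E'
from h import *
s=observe(); print(s['time_s'],s['position'],np.round(s['tool_rot'],3).tolist(),s['grip_width'],s['q'])
im=viewer.get_image('wrist'); cv2.imwrite('pics/w1.png',im['pixels'])
for q in [(.573,.342),(.574,.245),(.502,.339),(.499,.239)]: print(proj(im,[*q,.0135]).round(0))
E
```

```text
1.25 [0.57420088 0.34022127 0.13819617] [[0.402, 0.916, -0.001], [0.916, -0.402, -0.002], [-0.002, -0.001, -1.0]] 0.0511384593858748 [ 2.05302215e+01  3.68539805e+01  6.02296797e+01 -5.43674621e-02
  8.30228202e+01 -4.57630587e+01]
[[284. 195.]]
[[179. 241.]]
[[243. 114.]]
[[127. 163.]]
```

View pics/w1.png

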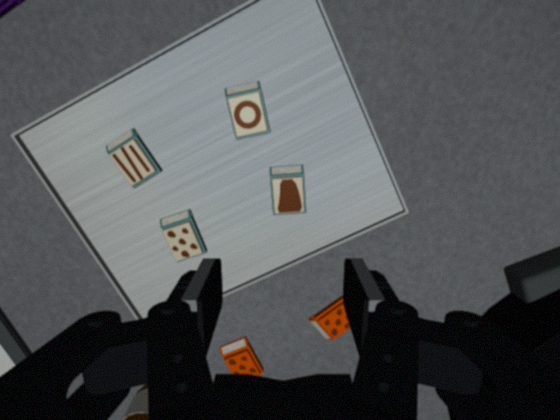

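Pixels in this view: slab (288,190), ring (247,110), cores (133,158), bits (183,236). The orange look-alikes are off the tray at (333,316) and (242,357). Next I'll measure each block.

```bash
cat >> h.py <<'E'
def blocks(im,zb=.002,box=None,debug=None,mn=300):
    p=im['pixels'].astype(int);B,G,R=p[...,0],p[...,1],p[...,2]
    out=[]
    m=(R-B>14).astype(np.uint8)
    m[345:]=0
    m=cv2.morphologyEx(m,cv2.MORPH_OPEN,np.ones((2,2)))
    m=cv2.morphologyEx(m,cv2.MORPH_CLOSE,np.ones((5,5)))
    n,l,st,_=cv2.connectedComponentsWithStats(m)
    for i in range(1,n):
        if st[i,4]<mn or st[i,4]>20000: continue
        k=(l==i).astype(np.uint8); c=max(cv2.findContours(k,0,cv2.CHAIN_APPROX_NONE)[0],key=len)
        ce,w,h,a=rect(im,c,zb+.0115)
        out.append((st[i].tolist(),ce.round(4),round(w,1),round(h,1),round(a,1)))
    return out
E
python3 - <<'E'
from h import *
im=viewer.get_image('wrist')
for b in blocks(im): print(b)
p=im['pixels'].astype(int)
for v in range(155,222,3): print(v,p[v,288],p[v,272])
cv2.imwrite('pics/w1z.png',cv2.resize(im['pixels'][70:270,90:320],None,fx=3,fy=3,interpolation=cv2.INTER_CUBIC)[:600])
E
```

```text
([229, 98, 38, 43, 1192], array([0.5049, 0.3421]), 28.9, 23.9, -11.8)
([111, 145, 45, 44, 1110], array([0.5017, 0.2427]), 29.1, 24.6, 7.2)
([273, 181, 31, 37, 1009], array([0.5754, 0.3454]), 29.2, 23.8, -19.6)
([164, 226, 38, 38, 928], array([0.5765, 0.2479]), 29.1, 24.4, -4.8)
([309, 299, 44, 45, 1093], array([0.6976, 0.3391]), 38.9, 32.7, -75.3)
155 [157 155 145] [158 153 147]
158 [154 150 142] [156 154 145]
161 [157 156 145] [156 151 145]
164 [160 155 147] [153 149 142]
167 [150 145 136] [157 152 145]
170 [143 149 148] [125 128 120]
173 [143 152 151] [138 149 147]
176 [117 124 116] [132 139 135]
179 [104 107  83] [109 110  76]
182 [ 89 110 124] [114 127 129]
185 [31 49 89] [132 150 157]
188 [28 47 87] [131 149 152]
191 [30 54 90] [128 146 146]
194 [26 48 85] [123 137 137]
197 [29 50 89] [115 129 121]
200 [28 47 83] [105 115 106]
203 [28 49 88] [111 121 107]
206 [27 47 86] [112 118 101]
209 [27 49 86] [115 117  97]
212 [31 52 89] [116 118  98]
215 [ 90 106 115] [121 124 102]
218 [150 149 140] [143 141 130]
221 [152 151 143] [155 157 148]
```

View pics/w1z.png

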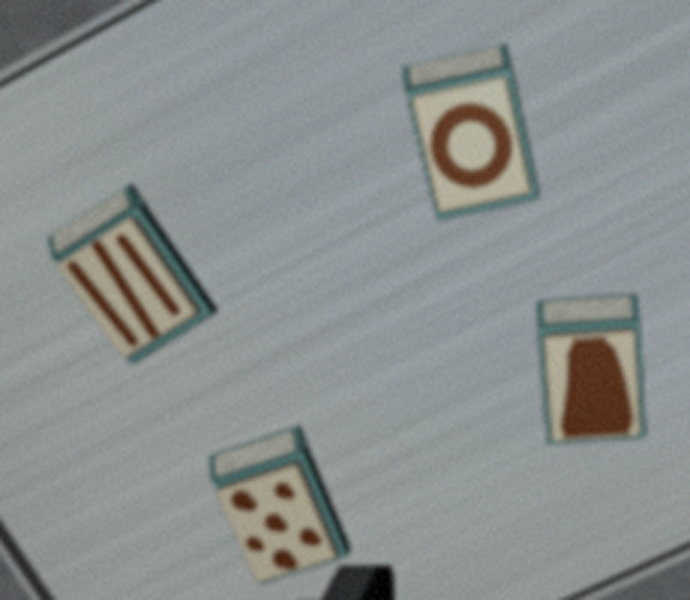

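jog_arm(dr=[[0,0,0],[0,0,-0.06],[0,0,0],[0,0,0],[0,0,0],[0,0,0],[0,0,0],[0,0,0],[0,0,0],[0,0,0]], slide=[[0.003,-0.005,0],[0,0,0],[0,0,0.03],[0,0,0.03],[0,0,0.03],[0,0,0.015],[0,0,0.01],[0,0,0],[0,0,0],[0,0,0]], gripper=[0,0,0,0,0,0,0,-0.1,-0.1,-0.1])

```text
time_s: 2.35
position: [0.5675, 0.3487, 0.027]
tool_rot: [[0.341, 0.94, 0.002], [0.94, -0.341, 0.001], [0.002, 0.002, -1.0]]
ft_force: [0.3, 0.1, 0.1]
grip_width: 0.0386
```

```bash
python3 - <<'E'
from h import *
s=observe(); print(s['time_s'],s['position'],s['ft_force'])
im=viewer.get_image('wrist'); cv2.imwrite('pics/w2.png',im['pixels'])
im=viewer.get_image('side'); cv2.imwrite('pics/s2.png',cv2.resize(im['pixels'][220:420,80:360],None,fx=2.8,fy=2.8))
E
```

```text
2.35 [0.56753643 0.34870561 0.02702256] [0.25932403 0.06745227 0.08271197]
```

View pics/w2.png

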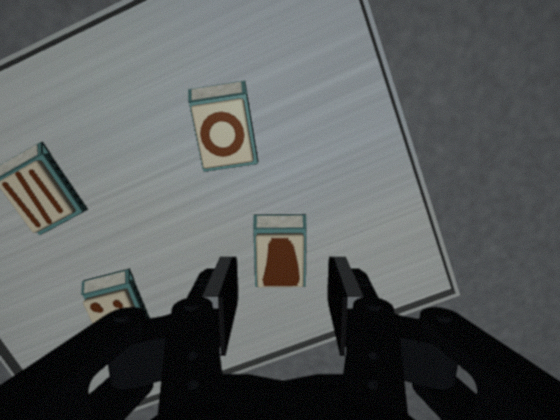

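View pics/s2.png

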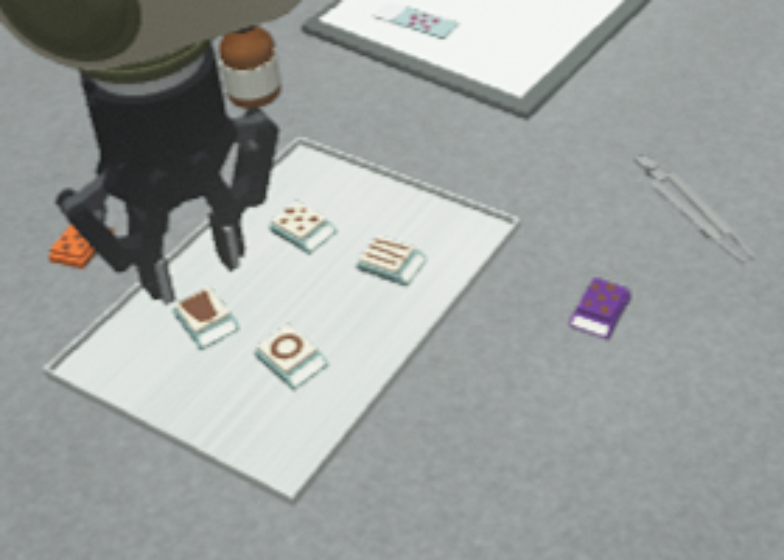

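```bash
python3 - <<'E'
from h import *
s=observe(); P=s['position'];Rt=np.array(s['tool_rot'])
im=viewer.get_image('side')
for d in [(0,0,0),(0,0,.011),(.019,0,.011),(-.019,0,.011),(.019,0,0),(-.019,0,0)]:
    print(d,((proj(im,P+Rt@np.array(d))-[80,220])*2.8).round(0), proj(viewer.get_image('wrist'),P+Rt@np.array(d)).round(0))
for q in blocks(viewer.get_image('wrist')): print(q)
E
```

```text
(0, 0, 0) [[200. 301.]] [[282. 258.]]
(0, 0, 0.011) [[203. 313.]] [[283. 249.]]
(0.019, 0, 0.011) [[176. 327.]] [[320. 250.]]
(-0.019, 0, 0.011) [[229. 299.]] [[245. 250.]]
(0.019, 0, 0) [[173. 315.]] [[323. 259.]]
(-0.019, 0, 0) [[227. 287.]] [[243. 259.]]
([194, 101, 61, 69, 3224], array([0.5046, 0.3419]), 29.1, 24.2, -11.7)
([0, 163, 72, 71, 2838], array([0.5014, 0.2423]), 29.5, 25.5, 6.6)
([259, 237, 47, 53, 2429], array([0.5752, 0.3451]), 29.2, 23.9, -20.0)
([85, 294, 46, 30, 764], array([0.5675, 0.2488]), 24.8, 12.6, 87.0)
```

```bash
python3 - <<'E'
from h import *
s=observe(); P=s['position'];Rt=np.array(s['tool_rot'])
a=viewer.get_image('side');w=viewer.get_image('wrist')
for z in (-.03,-.02,-.01,0,.01):
    print(z,[((proj(a,P+Rt@np.array([x,0,z]))-[80,220])*2.8).round(0).tolist() for x in(.019,-.019)],[proj(w,P+Rt@np.array([x,-.011,z])).round(0).tolist() for x in (.019,-.019)])
cv2.imwrite('pics/w2z.png',cv2.resize(w['pixels'][200:380,180:400],None,fx=3.3,fy=3.3))
E
```

```text
-0.03 [[[166.0, 283.0]], [[221.0, 255.0]]] [[[331.0, 262.0]], [[234.0, 261.0]]]
-0.02 [[[169.0, 294.0]], [[223.0, 266.0]]] [[[328.0, 252.0]], [[237.0, 252.0]]]
-0.01 [[[171.0, 305.0]], [[225.0, 277.0]]] [[[325.0, 243.0]], [[240.0, 243.0]]]
0 [[[174.0, 316.0]], [[228.0, 288.0]]] [[[322.0, 236.0]], [[242.0, 236.0]]]
0.01 [[[177.0, 327.0]], [[230.0, 299.0]]] [[[320.0, 229.0]], [[244.0, 229.0]]]
```

View pics/w2z.png

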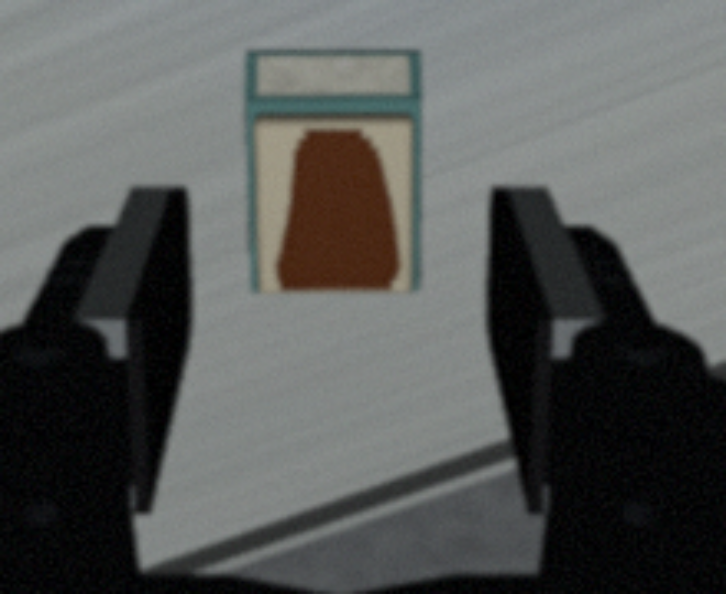

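jog_arm(dr=[[0,0,0],[0,0,0],[0,0,0],[0,0,0],[0,0,0],[0,0,0],[0,0,0],[0,0,0],[0,0,0],[0,0,0]], slide=[[-0.001,0.004,0],[0,0,0.005],[0,0,0.005],[0,0,0.003],[0,0,0],[0,0,0],[0,0,0],[0,0,0],[0,0,0],[0,0,0]], gripper=[-0.1,-0.1,-0.1,-0.1,-0.1,-0.1,-0.1,-0.1,-0.1,-0.1])

```text
time_s: 3.95
position: [0.5706, 0.3459, 0.0127]
tool_rot: [[0.342, 0.94, 0.0], [0.94, -0.342, 0.0], [0.0, 0.0, -1.0]]
ft_force: [-0.2, 0.3, -0.2]
grip_width: 0.038
```

```bash
python3 - <<'E'
from h import *
s=observe(); print(s['time_s'],s['position'],s['ft_force'])
im=viewer.get_image('wrist'); a=cv2.resize(im['pixels'][200:380,180:400],None,fx=1.8,fy=1.8)
im=viewer.get_image('side'); b=cv2.resize(im['pixels'][270:370,100:220],None,fx=3.24,fy=3.24)
cv2.imwrite('pics/c3.png',np.hstack([a,b]))
E
```

```text
3.95 [0.57059703 0.34592817 0.01269121] [-0.22618896  0.28464487 -0.2028246 ]
```

View pics/c3.png

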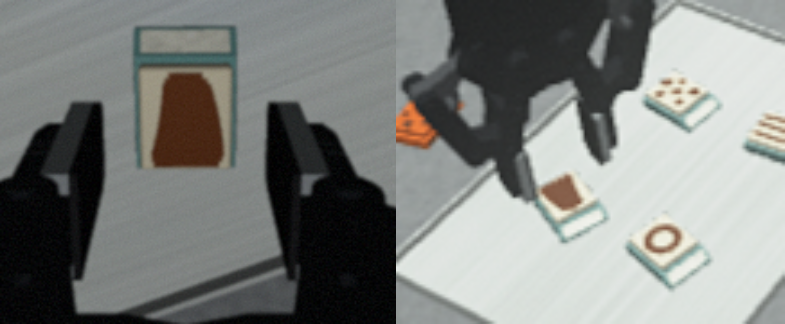

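jog_arm(dr=[[0,0,0],[0,0,0],[0,0,0],[0,0,0],[0,0,0],[0,0,0],[0,0,0],[0,0,0],[0,0,0],[0,0,0]], slide=[[0,0,0.004],[0,0,0.004],[0,0,0.003],[0,0,0.003],[0,0,0.002],[0,0,0],[0,0,0],[0,0,0],[0,0,0],[0,0,0]], gripper=[-0.1,-0.1,-0.1,-0.1,-0.1,-0.1,-0.1,-0.1,-0.1,-0.1])

```text
time_s: 5.05
position: [0.5706, 0.3459, -0.0033]
tool_rot: [[0.342, 0.94, 0.0], [0.94, -0.342, 0.0], [0.0, 0.0, -1.0]]
ft_force: [0.0, -0.6, 1.0]
grip_width: 0.0384
```

```bash
cat > look.py <<'E'
import sys
from h import *
s=observe(); print(s['time_s'],np.round(s['position'],4),s['ft_force'],s['grip_width'])
im=viewer.get_image('wrist'); a=cv2.resize(im['pixels'][200:380,180:400],None,fx=1.8,fy=1.8)
im=viewer.get_image('side'); p=proj(im,s['position'])[0].astype(int); y=min(max(p[1]-50,0),320);x=min(max(p[0]-60,0),440)
b=cv2.resize(im['pixels'][y:y+100,x:x+120],None,fx=3.24,fy=3.24)
cv2.imwrite(sys.argv[1],np.hstack([a,b]))
E
python3 look.py pics/c4.png
```

```text
5.05 [ 0.5706  0.3459 -0.0033] [ 0.04140351 -0.63803993  1.01475963] 0.03838084555040886
```

View pics/c4.png

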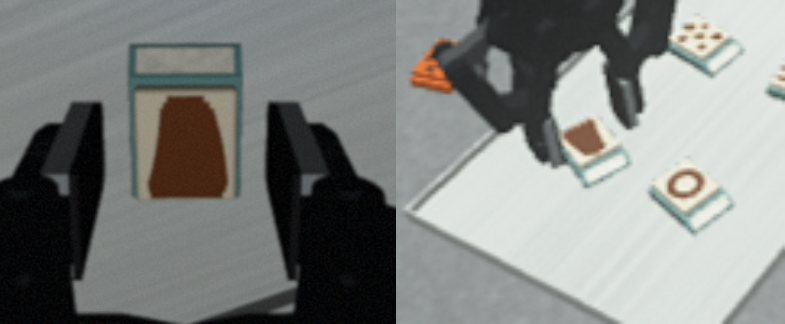

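jog_arm(dr=[[0,0,0],[0,0,0],[0,0,0],[0,0,0],[0,0,0],[0,0,0],[0,0,0],[0,0,0],[0,0,0],[0,0,0]], slide=[[0,0,0.002],[0,0,0.002],[0,0,0.002],[0,0,0.002],[0,0,0.001],[0,0,0],[0,0,0],[0,0,0],[0,0,0],[0,0,0]], gripper=[-0.1,-0.1,-0.1,-0.1,-0.1,-0.1,-0.1,-0.1,-0.1,-0.1])

```text
time_s: 6.15
position: [0.5706, 0.3459, -0.0123]
tool_rot: [[0.342, 0.94, 0.0], [0.94, -0.342, 0.0], [0.0, 0.0, -1.0]]
ft_force: [0.1, 0.3, -0.7]
grip_width: 0.0385
```

```bash
python3 look.py pics/c5.png
```

```text
6.15 [ 0.5706  0.3459 -0.0123] [ 0.07791158  0.3427209  -0.65797883] 0.038451764280612845
```

View pics/c5.png

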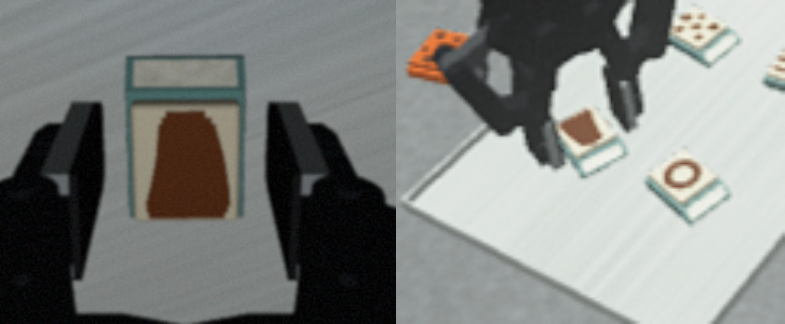

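jog_arm(dr=[[0,0,0],[0,0,0],[0,0,0],[0,0,0],[0,0,0],[0,0,0],[0,0,0],[0,0,0],[0,0,0],[0,0,0]], slide=[[0,-0.002,0],[0,0,0.001],[0,0,0.001],[0,0,0.001],[0,0,0],[0,0,0],[0,0,0],[0,0,0],[0,0,0],[0,0,0]], gripper=[-0.1,-0.1,-0.1,-0.1,-0.25,-0.3,-0.5,-0.5,-0.5,-0.5], force=30)

```text
time_s: 7.25
position: [0.5688, 0.3466, -0.0152]
tool_rot: [[0.342, 0.94, 0.0], [0.94, -0.342, 0.0], [0.0, 0.0, -1.0]]
ft_force: [0.6, 0.7, 1.2]
grip_width: 0.0266
```

```bash
python3 look.py pics/c6.png
```

```text
7.25 [ 0.5688  0.3466 -0.0152] [0.58468276 0.70562048 1.2499366 ] 0.026550441506236578
```

View pics/c6.png

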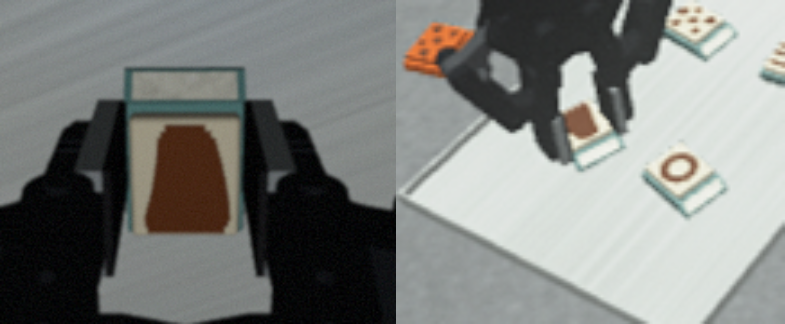

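jog_arm(dr=[[0,0,0],[0,0,0],[0,0,0],[0,0,0],[0,0,0],[0,0,0],[0,0,0],[0,0,0],[0,0,0],[0,0,0]], slide=[[0,0,0],[0,0,0],[0,0,-0.002],[0,0,-0.005],[0,0,-0.008],[0,0,-0.015],[0,0,-0.02],[0,0,-0.02],[0,0,-0.02],[0,0,0]], gripper=[-0.6,-0.6,-0.6,-0.6,-0.6,-0.6,-0.6,-0.6,-0.6,-0.6], force=40)

```text
time_s: 8.35
position: [0.5701, 0.3472, 0.0788]
tool_rot: [[0.342, 0.94, 0.006], [0.94, -0.342, 0.002], [0.004, 0.005, -1.0]]
ft_force: [0.5, 0.1, -0.1]
grip_width: 0.0262
```

```bash
python3 look.py pics/c7.png
```

```text
8.35 [0.5701 0.3472 0.0788] [ 0.49194182  0.11313365 -0.13490313] 0.026196254534310442
```

View pics/c7.png

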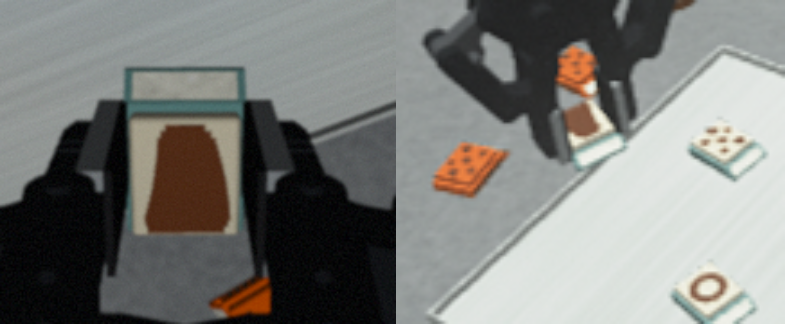

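The slab block is held and lifted. Moving it above its target in front of the slab slide.

jog_arm(dr=[[0,0,-0.103],[0,0,-0.103],[0,0,-0.103],[0,0,0],[0,0,0],[0,0,0],[0,0,0],[0,0,0],[0,0,0],[0,0,0]], slide=[[0,0,-0.01],[0,0,-0.01],[0,0,-0.01],[-0.03,0,0],[-0.045,0.006,0],[-0.045,0.006,0],[-0.045,0.006,0],[-0.045,0.006,0],[-0.045,0.006,0],[-0.045,0.006,0]], gripper=[-0.6,-0.6,-0.6,-0.6,-0.6,-0.6,-0.6,-0.6,-0.6,-0.6])

```text
time_s: 9.45
position: [0.5921, 0.0436, 0.1036]
tool_rot: [[0.04, 0.999, -0.002], [0.999, -0.04, 0.0], [0.0, -0.002, -1.0]]
ft_force: [0.3, -0.1, -0.2]
grip_width: 0.0262
```

jog_arm(dr=[[0,0,0],[0,0,0],[0,0,0],[0,0,0],[0,0,0],[0,0,0],[0,0,0],[0,0,0],[0,0,0],[0,0,0]], slide=[[-0.043,0,0],[-0.043,0,0],[-0.043,0,0],[-0.043,0,0],[-0.03,0,0],[-0.01,0,0],[0,0,0],[0,0,0],[0,0,0],[0,0,0]], gripper=[-0.6,-0.6,-0.6,-0.6,-0.6,-0.6,-0.6,-0.6,-0.6,-0.6])

```text
time_s: 10.45
position: [0.5844, -0.1651, 0.1047]
tool_rot: [[0.038, 0.999, -0.0], [0.999, -0.038, 0.0], [0.0, -0.0, -1.0]]
ft_force: [-0.7, -0.1, -0.4]
grip_width: 0.0265
```

```bash
python3 - <<'E'
from h import *
s=observe(); P=s['position'];Rt=np.array(s['tool_rot']); print(s['time_s'],P,Rt.round(3).tolist(),s['grip_width'])
im=viewer.get_image('wrist'); cv2.imwrite('pics/w8.png',im['pixels'])
for b in blocks(im,P[2]+.0172): print(b,(Rt.T@np.r_[b[1]-P[:2],0]).round(4))
E
```

```text
10.45 [ 0.5844099  -0.16511985  0.10466085] [[0.038, 0.999, -0.0], [0.999, -0.038, 0.0], [0.0, -0.0, -1.0]] 0.02653543165431518
([254, 266, 60, 65, 3817], array([ 0.5905, -0.1649]), 29.1, 24.1, -2.2) [ 0.0005  0.0061 -0.    ]
([375, 274, 27, 24, 335], array([ 0.5861, -0.1225]), 10.5, 10.2, 87.8) [0.0427 0.0001 0.    ]
```

View pics/w8.png

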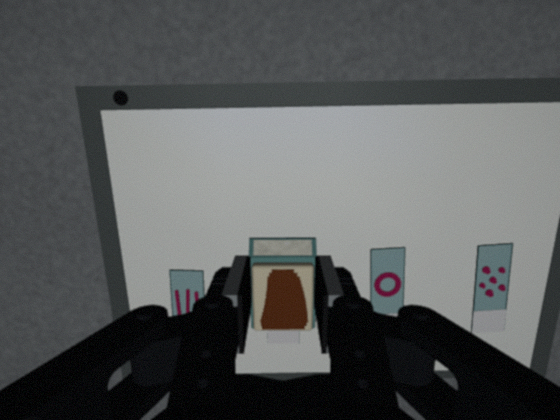

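```bash
python3 - <<'E'
from h import *
im=viewer.get_image('wrist')
for n,c in dict(ring=[(371,249),(405,248)],bits=[(477,245),(512,243)],cores=[(170,270),(204,271)],slabfrost=[(267,343),(299,343)]).items():
    W=ray(im,c,.0092)[:,:2]; print(n,W.round(4).tolist(),W.mean(0).round(4))
cv2.imwrite('pics/w8z.png',cv2.resize(im['pixels'][225:365,150:400],None,fx=3.1,fy=3.1,interpolation=cv2.INTER_CUBIC))
E
```

```text
ring [[0.6203, -0.0993], [0.6205, -0.0735]] [ 0.6204 -0.0864]
bits [[0.6201, -0.0192], [0.6195, 0.0071]] [ 0.6198 -0.006 ]
cores [[0.6319, -0.2541], [0.6337, -0.2279]] [ 0.6328 -0.241 ]
slabfrost [[0.6999, -0.1824], [0.7009, -0.1561]] [ 0.7004 -0.1692]
```

View pics/w8z.png

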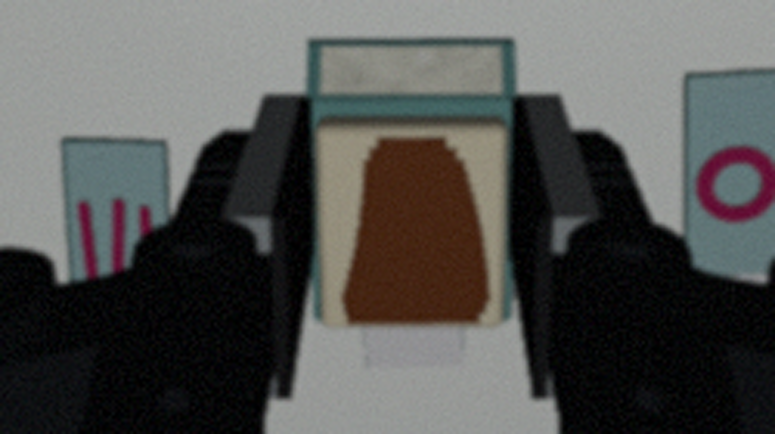

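jog_arm(dr=[[0,0,0],[0,0,0],[0,0,0],[0,0,0],[0,0,0],[0,0,0],[0,0,0],[0,0,0],[0,0,0],[0,0,0]], slide=[[0,0.007,0.01],[0,0,0.03],[0,0,0.03],[0,0,0.02],[0,0,0.01],[0,0,0.006],[0,0,0.003],[0,0,0.002],[0,0,0.001],[0,0,0]], gripper=[-0.6,-0.6,-0.6,-0.6,-0.6,-0.6,-0.6,-0.6,-0.6,-0.6])

```text
time_s: 11.55
position: [0.5915, -0.1668, -0.0069]
tool_rot: [[0.04, 0.999, 0.001], [0.999, -0.04, -0.0], [-0.0, 0.001, -1.0]]
ft_force: [0.1, -0.3, -0.8]
grip_width: 0.0265
```

```bash
python3 look.py pics/c9.png
```

```text
11.55 [ 0.5915 -0.1668 -0.0069] [ 0.05283425 -0.34983642 -0.80558627] 0.02645611481883884
```

View pics/c9.png

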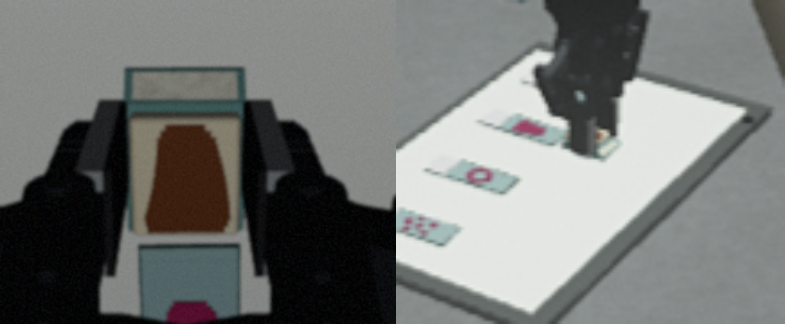

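jog_arm(dr=[[0,0,0],[0,0,0],[0,0,0],[0,0,0],[0,0,0],[0,0,0],[0,0,0],[0,0,0],[0,0,0],[0,0,0]], slide=[[0.001,-0.001,0.001],[0,0,0.001],[0,0,0],[0,0,0],[0,0,0],[0,0,0],[0,0,0],[0,0,-0.005],[0,0,-0.02],[0,0,-0.04]], gripper=[-0.6,-0.6,-0.6,-0.6,-0.3,-0.2,-0.1,0,0,0])

```text
time_s: 12.65
position: [0.5889, -0.1651, 0.0542]
tool_rot: [[0.04, 0.999, -0.005], [0.999, -0.04, 0.003], [0.002, -0.005, -1.0]]
ft_force: [1.1, -0.2, 1.1]
grip_width: 0.0427
```

jog_arm(dr=[[0,0,0],[0,0,0],[0,0,0],[0,0,0],[0,0,0],[0,0,0],[0,0,0],[0,0,0],[0,0,0],[0,0,0]], slide=[[0,0,-0.04],[0,0,-0.03],[0.045,0,0],[0.045,0,0],[0.045,0,0],[0,0,0],[0,0,0],[0,0,0],[0,0,0],[0,0,0]], gripper=[0,0,0,0,0,0,0,0,0,0])

```text
time_s: 13.65
position: [0.5957, -0.0318, 0.1256]
tool_rot: [[0.041, 0.999, -0.0], [0.999, -0.041, -0.0], [-0.0, -0.0, -1.0]]
ft_force: [-0.3, 0.3, 0.8]
grip_width: 0.0427
```

```bash
python3 - <<'E'
from h import *
s=observe(); P=s['position'];Rt=np.array(s['tool_rot']); print(s['time_s'],P,Rt.round(3).tolist(),s['grip_width'])
im=viewer.get_image('wrist'); cv2.imwrite('pics/w10.png',im['pixels'])
for b in blocks(im,.008): print(b)
E
```

```text
13.65 [ 0.59572434 -0.03181938  0.12558608] [[0.041, 0.999, -0.0], [0.999, -0.041, -0.0], [-0.0, -0.0, -1.0]] 0.042738097883439456
([92, 194, 37, 36, 1143], array([ 0.5973, -0.1643]), 27.9, 24.7, -2.3)
([115, 261, 23, 30, 557], array([ 0.6511, -0.1616]), 25.6, 18.3, -2.3)
([23, 273, 27, 30, 311], array([ 0.6588, -0.2352]), 26.1, 17.2, -0.3)
([494, 326, 47, 20, 615], array([0.7201, 0.1633]), 41.6, 18.6, 87.7)
```

View pics/w10.png

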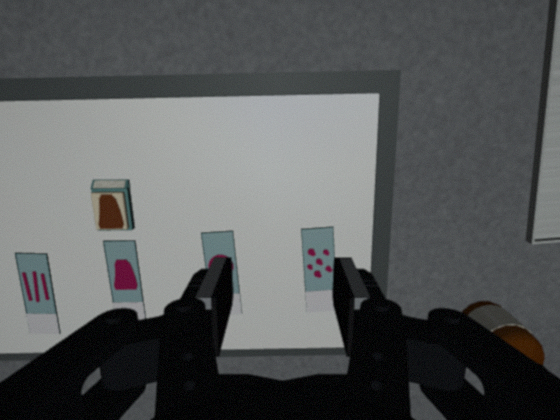

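```bash
python3 - <<'E'
from h import *
im=viewer.get_image('wrist');p=cv2.GaussianBlur(im['pixels'],(3,3),0).astype(int);B,G,R=p[...,0],p[...,1],p[...,2]
m=((B-R>8)&(B>70)|(R-G>20)).astype(np.uint8); m[:224]=0;m[330:]=0;m[:,370:]=0
m=cv2.morphologyEx(m,cv2.MORPH_CLOSE,np.ones((5,5)));m=cv2.morphologyEx(m,cv2.MORPH_OPEN,np.ones((3,3)))
n,l,st,_=cv2.connectedComponentsWithStats(m)
for i in range(1,n):
    if st[i,4]<400: continue
    c=max(cv2.findContours((l==i).astype(np.uint8),0,cv2.CHAIN_APPROX_NONE)[0],key=len)
    ce,w,h,a=rect(im,c,.0092);w+=.7;h+=.7;u=np.array([np.cos(np.radians(a)),np.sin(np.radians(a))]);end=ce-u*w/2000
    print(st[i],round(w,1),round(h,1),round(a,1),'end',end.round(4),'tgt',(end-.031*u).round(4))
E
```

```text
[ 301  227   34   65 1960] 57.4 27.2 1.8 end [ 0.6194 -0.005 ] tgt [ 0.5884 -0.006 ]
[ 201  231   38   63 1113] 57.1 27.3 1.6 end [ 0.6194 -0.0864] tgt [ 0.5884 -0.0872]
[ 103  240   40   63 1972] 57.5 27.2 -1.5 end [ 0.6236 -0.1668] tgt [ 0.5926 -0.166 ]
[  15  253   41   61 1914] 56.9 27.3 -3.6 end [ 0.6319 -0.2415] tgt [ 0.6009 -0.2395]
```

jog_arm(dr=[[0,0,0],[0,0,0],[0,0,0],[0,0,0],[0,0,0],[0,0,0],[0,0,0],[0,0,0.045],[0,0,0],[0,0,0]], slide=[[0.04,-0.005,0],[0.04,-0.005,0],[0.04,-0.005,0],[0.04,-0.005,0],[0.04,-0.005,0],[0.04,-0.005,0],[0.039,-0.005,0],[0,0,0.03],[0,0,0.02],[0,0,0]], gripper=[0,0,0,0,0,0,0,0,0,0])

```text
time_s: 14.75
position: [0.5704, 0.2491, 0.0729]
tool_rot: [[0.085, 0.996, -0.005], [0.996, -0.085, -0.001], [-0.002, -0.005, -1.0]]
ft_force: [-0.3, -0.7, -0.5]
grip_width: 0.0425
```

```bash
cat > g.py <<'E'
import sys
from h import *
s=observe(); P=s['position'];Rt=np.array(s['tool_rot']); psi=np.degrees(np.arctan2(Rt[1,1],Rt[0,1]))
print(s['time_s'],P.round(4),'psi',psi.round(1))
im=viewer.get_image('wrist'); cv2.imwrite(sys.argv[1],im['pixels'])
for b in blocks(im,.002):
    a=np.radians(b[4]); c=b[1]-.004*np.array([np.cos(a),np.sin(a)])
    print(b,'cassette',c.round(4),'slide',(Rt.T@np.r_[c-P[:2],-.0152-P[2]]).round(4),'turn',round(-np.radians(b[4]-psi),3))
E
python3 g.py pics/w11.png
```

```text
14.75 [0.5704 0.2491 0.0729] psi -4.9
([406, 74, 51, 56, 2150], array([0.5047, 0.3414]), 28.9, 24.6, -11.4) cassette [0.5008 0.3422] slide [ 0.0871 -0.0768  0.0884] turn 0.114
([236, 82, 50, 58, 2065], array([0.5016, 0.2419]), 29.2, 23.9, 7.5) cassette [0.4976 0.2414] slide [-0.0137 -0.0714  0.0885] turn -0.216
([262, 209, 38, 43, 1611], array([0.5762, 0.2473]), 28.4, 24.0, -4.8) cassette [0.5722 0.2476] slide [-0.0011  0.0024  0.0881] turn -0.001
```

View pics/w11.png

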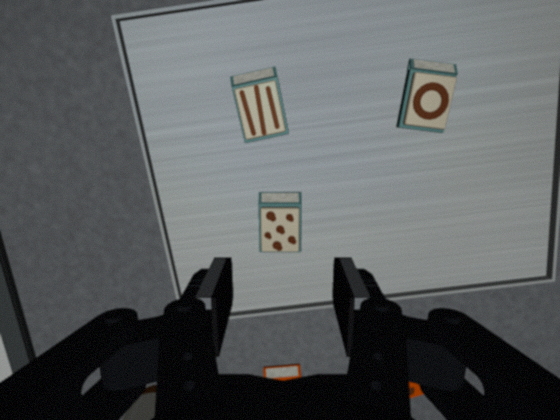

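The ivory bits block sits at (280,225), on the tray and between the jaws. The orange ones are off the tray. Grasping it.

jog_arm(dr=[[0,0,0],[0,0,0],[0,0,0],[0,0,0],[0,0,0],[0,0,0],[0,0,0],[0,0,0],[0,0,0],[0,0,0]], slide=[[-0.001,0.001,0.02],[0,0,0.025],[0,0,0.02],[0,0,0.01],[0,0,0.006],[0,0,0.004],[0,0,0.002],[0,0,0.001],[0,0,0],[0,0,0]], gripper=[0,-0.1,-0.1,-0.1,-0.1,-0.1,-0.1,-0.1,-0.2,-0.3], force=30)

```text
time_s: 15.8
position: [0.5729, 0.2484, -0.012]
tool_rot: [[0.085, 0.996, 0.001], [0.996, -0.085, 0.0], [0.0, 0.001, -1.0]]
ft_force: [-0.4, 0.1, 0.1]
grip_width: 0.0302
```

jog_arm(dr=[[0,0,0],[0,0,0],[0,0,0],[0,0,0],[0,0,0],[0,0,0],[0,0,0],[0,0,0],[0,0,0],[0,0,0]], slide=[[0,0,0],[0,0,0],[0,0,0],[0,0,0],[0,0,0],[0,0,-0.002],[0,0,-0.005],[0,0,-0.01],[0,0,-0.015],[0,0,-0.02]], gripper=[-0.5,-0.5,-0.6,-0.6,-0.6,-0.6,-0.6,-0.6,-0.6,-0.6], force=40)

```text
time_s: 16.8
position: [0.5724, 0.2482, 0.0402]
tool_rot: [[0.085, 0.996, -0.001], [0.996, -0.085, -0.0], [-0.0, -0.001, -1.0]]
ft_force: [0.0, -0.2, -0.5]
grip_width: 0.0251
```

```bash
python3 look.py pics/c12.png
```

```text
16.8 [0.5724 0.2482 0.0402] [ 0.02852068 -0.16913035 -0.54309386] 0.025100752729644103
```

View pics/c12.png

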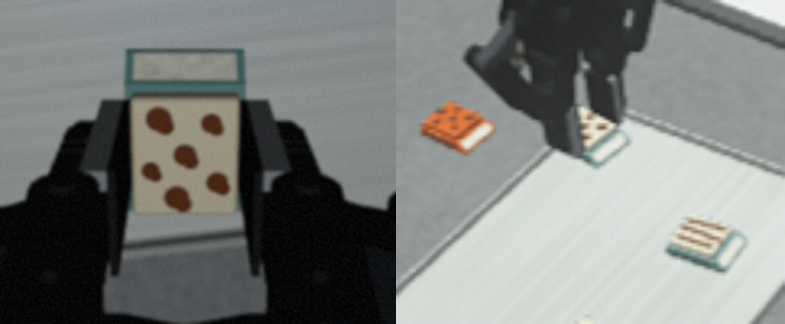

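jog_arm(dr=[[0,0,0],[0,0,0],[0,0,-0.06],[0,0,-0.06],[0,0,0],[0,0,0],[0,0,0],[0,0,0],[0,0,0],[0,0,0]], slide=[[0,0,0],[0,0,0],[0,0,-0.03],[0,0,-0.03],[-0.042,0.005,0],[-0.042,0.005,0],[-0.042,0.005,0],[-0.042,0,0],[-0.042,0,0],[-0.042,0,0]], gripper=[-0.6,-0.6,-0.6,-0.6,-0.6,-0.6,-0.6,-0.6,-0.6,-0.6])

```text
time_s: 17.9
position: [0.5961, -0.0046, 0.0987]
tool_rot: [[-0.035, 0.999, -0.002], [0.999, 0.035, 0.0], [0.0, -0.002, -1.0]]
ft_force: [1.2, 0.4, -0.2]
grip_width: 0.0252
```

```bash
cat > pl.py <<'E'
import sys
from h import *
T=dict(bits=(.5884,-.006,1.8),ring=(.5884,-.0872,1.5),cores=(.6009,-.2395,-3.6))[sys.argv[1]]
off=float(sys.argv[2]) # block bottom above TCP
s=observe(); P=s['position'];Rt=np.array(s['tool_rot']); psi=np.degrees(np.arctan2(Rt[1,1],Rt[0,1]))
print(s['time_s'],P.round(4),'psi',psi.round(1),s['grip_width'])
im=viewer.get_image('wrist'); cv2.imwrite('pics/pl_%s.png'%s['time_s'],im['pixels'])
for b in blocks(im,P[2]+off,mn=1500):
    a=np.radians(b[4]); c=b[1]-.004*np.array([np.cos(a),np.sin(a)])
    print(b,'cassette',c.round(4),'rel tool',(Rt.T@np.r_[c-P[:2],0]).round(4),'slide',(Rt.T@np.r_[np.array(T[:2])-c,.008-(P[2]+off)]).round(4),'turn',round(-np.radians(T[2]-b[4]),3))
E
python3 pl.py bits .0172
```

```text
17.9 [ 0.5961 -0.0046  0.0987] psi 2.0 0.025195795910816155
([254, 254, 60, 66, 3771], array([ 0.5971, -0.0042]), 28.9, 23.9, 2.6) cassette [ 0.5931 -0.0044] rel tool [ 0.0003 -0.003   0.    ] slide [-0.0015 -0.0046  0.1079] turn 0.014
```

jog_arm(dr=[[0,0,0],[0,0,0],[0,0,0],[0,0,0],[0,0,0],[0,0,0],[0,0,0],[0,0,0],[0,0,0],[0,0,0]], slide=[[-0.001,-0.005,0.01],[0,0,0.03],[0,0,0.03],[0,0,0.015],[0,0,0.01],[0,0,0.005],[0,0,0.003],[0,0,0.001],[0,0,0],[0,0,0]], gripper=[-0.6,-0.6,-0.6,-0.6,-0.6,-0.6,-0.6,-0.6,-0.6,-0.6])

```text
time_s: 18.95
position: [0.5919, -0.0042, -0.0038]
tool_rot: [[-0.035, 0.999, 0.001], [0.999, 0.035, -0.0], [-0.0, 0.001, -1.0]]
ft_force: [0.4, -0.5, -0.6]
grip_width: 0.025
```

```bash
python3 look.py pics/c13.png
```

```text
18.95 [ 0.5919 -0.0042 -0.0038] [ 0.44062108 -0.49821223 -0.63899638] 0.02503851067891488
```

View pics/c13.png

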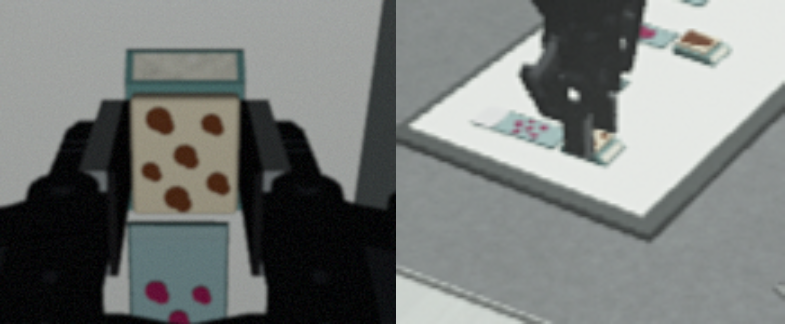

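jog_arm(dr=[[0,0,0],[0,0,0],[0,0,0],[0,0,0],[0,0,0],[0,0,0],[0,0,0],[0,0,0],[0,0,0],[0,0,0]], slide=[[-0.002,-0.002,0],[0,0,0.001],[0,0,0.001],[0,0,0.001],[0,0,0],[0,0,0],[0,0,0],[0,0,0],[0,0,0],[0,0,0]], gripper=[-0.6,-0.6,-0.6,-0.6,-0.6,-0.6,-0.6,-0.6,-0.6,-0.6])

```text
time_s: 20.05
position: [0.5897, -0.0064, -0.0059]
tool_rot: [[-0.035, 0.999, 0.001], [0.999, 0.035, -0.001], [-0.001, 0.001, -1.0]]
ft_force: [-5.4, -0.8, 12.9]
grip_width: 0.0251
```

Contact reads 13 N up, so the block is on the panel. Releasing.

jog_arm(dr=[[0,0,0],[0,0,0],[0,0,0],[0,0,0],[0,0,0],[0,0,0],[0,0,0],[0,0,0],[0,0,0],[0,0,0]], slide=[[0,0,-0.0005],[0,0,0],[0,0,0],[0,0,0],[0,0,0],[0,0,-0.01],[0,0,-0.03],[0,0,-0.04],[0,0,-0.03],[0,0,0]], gripper=[-0.6,-0.4,-0.3,-0.2,-0.1,0,0,0,0,0])

```text
time_s: 21.05
position: [0.5918, -0.0065, 0.1081]
tool_rot: [[-0.035, 0.999, 0.009], [0.999, 0.035, -0.002], [-0.002, 0.009, -1.0]]
ft_force: [0.2, -1.2, -0.1]
grip_width: 0.0427
```

```bash
python3 - <<'E'
from h import *
s=observe(); P=s['position'];Rt=np.array(s['tool_rot']); print(s['time_s'],P,Rt.round(3).tolist())
im=viewer.get_image('wrist'); cv2.imwrite('pics/w14.png',im['pixels'])
for b in blocks(im,.008): print(b)
E
```

```text
21.05 [ 0.59177858 -0.00654832  0.10811843] [[-0.035, 0.999, 0.009], [0.999, 0.035, -0.002], [-0.002, 0.009, -1.0]]
([44, 187, 38, 40, 1336], array([ 0.5968, -0.1638]), 29.1, 24.8, -1.0)
([268, 190, 33, 39, 1285], array([ 0.5927, -0.0056]), 28.3, 23.3, 2.1)
([67, 259, 24, 32, 625], array([ 0.65  , -0.1593]), 26.4, 17.4, -6.4)
([168, 262, 27, 23, 335], array([ 0.6456, -0.0816]), 19.8, 18.2, -87.9)
```

View pics/w14.png

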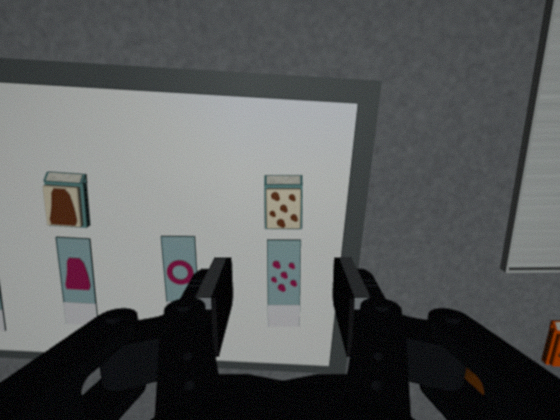

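jog_arm(dr=[[0,0,0],[0,0,0],[0,0,0],[0,0,0],[0,0,0],[0,0,0],[0,0,0],[0,0,0],[0,0,0.119],[0,0,0.119]], slide=[[0.044,-0.01,0],[0.044,-0.01,0],[0.044,-0.01,0],[0.044,-0.01,0],[0.044,-0.01,0],[0.044,-0.01,0],[0.044,-0.01,0],[0.044,-0.01,0],[0,0,0],[0,0,0]], gripper=[0,0,0,0,0,0,0,0,0,0])

```text
time_s: 22.1
position: [0.496, 0.3439, 0.1018]
tool_rot: [[0.204, 0.979, -0.002], [0.979, -0.204, -0.001], [-0.001, -0.002, -1.0]]
ft_force: [-0.1, -0.3, -0.1]
grip_width: 0.0427
```

jog_arm(dr=[[0,0,0],[0,0,0],[0,0,0],[0,0,0],[0,0,0],[0,0,0],[0,0,0],[0,0,0],[0,0,0],[0,0,0]], slide=[[0,0,0.02],[0,0,0.02],[0,0,0],[0,0,0],[0,0,0],[0,0,0],[0,0,0],[0,0,0],[0,0,0],[0,0,0]], gripper=[0,0,0,0,0,0,0,0,-0.1,-0.1])

```text
time_s: 23.1
position: [0.4974, 0.3427, 0.0632]
tool_rot: [[0.201, 0.98, 0.0], [0.98, -0.201, 0.0], [0.0, 0.0, -1.0]]
ft_force: [-0.3, 0.5, -0.6]
grip_width: 0.0384
```

```bash
python3 g.py pics/w15.png
```

```text
23.1 [0.4974 0.3427 0.0632] psi -11.6
([264, 213, 40, 46, 1748], array([0.5041, 0.342 ]), 29.5, 23.9, -12.4) cassette [0.5002 0.3429] slide [0.0007 0.0027 0.0784] turn 0.014
([102, 236, 53, 51, 1690], array([0.5011, 0.2428]), 29.5, 25.0, 7.2) cassette [0.4971 0.2423] slide [-0.0984  0.02    0.0784] turn -0.328
```

View pics/w15.png

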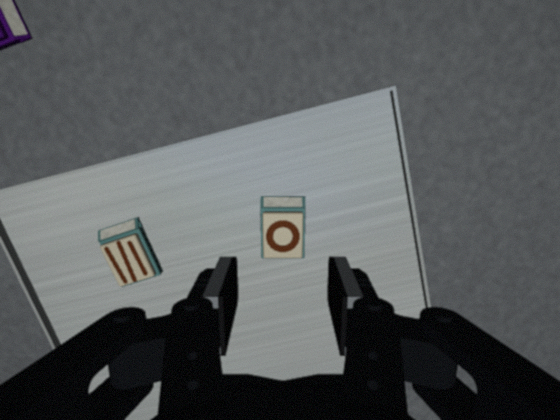

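The ring block is centred at (283,228) and the cores block is at (130,250). Grasping the ring.

jog_arm(dr=[[0,0,0],[0,0,0],[0,0,0],[0,0,0],[0,0,0],[0,0,0],[0,0,0],[0,0,0],[0,0,0],[0,0,0]], slide=[[0,0.002,0.02],[0,0,0.02],[0,0,0.015],[0,0,0.01],[0,0,0.006],[0,0,0.004],[0,0,0.002],[0,0,0.001],[0,0,0],[0,0,0]], gripper=[-0.1,-0.1,-0.1,-0.1,-0.1,-0.1,-0.1,-0.1,-0.1,-0.15], force=30)

```text
time_s: 24.15
position: [0.4995, 0.3424, -0.0145]
tool_rot: [[0.201, 0.98, 0.001], [0.98, -0.201, 0.0], [0.0, 0.001, -1.0]]
ft_force: [0.2, 0.9, 0.2]
grip_width: 0.0366
```

jog_arm(dr=[[0,0,0],[0,0,0],[0,0,0],[0,0,0],[0,0,0],[0,0,0],[0,0,0],[0,0,0],[0,0,0],[0,0,0]], slide=[[0,0,0],[0,0,0],[0,0,0],[0,0,0],[0,0,0],[0,0,0],[0,0,0],[0,0,0],[0,0,0],[0,0,0]], gripper=[-0.25,-0.3,-0.5,-0.5,-0.6,-0.6,-0.6,-0.6,-0.6,-0.6], force=40)

```text
time_s: 25.15
position: [0.4995, 0.3424, -0.0145]
tool_rot: [[0.201, 0.98, 0.001], [0.98, -0.201, 0.0], [0.0, 0.0, -1.0]]
ft_force: [-1.0, -0.4, 5.7]
grip_width: 0.026
```

jog_arm(dr=[[0,0,0],[0,0,0],[0,0,0],[0,0,0],[0,0,-0.115],[0,0,-0.115],[0,0,0],[0,0,0],[0,0,0],[0,0,0]], slide=[[0,0,-0.005],[0,0,-0.015],[0,0,-0.03],[0,0,-0.03],[0,0,-0.02],[0,0,-0.015],[-0.043,0.008,0],[-0.043,0.008,0],[-0.043,0.008,0],[-0.043,0.008,0]], gripper=[-0.6,-0.6,-0.6,-0.6,-0.6,-0.6,-0.6,-0.6,-0.6,-0.6])

```text
time_s: 26.15
position: [0.536, 0.1697, 0.1002]
tool_rot: [[-0.028, 1.0, -0.0], [1.0, 0.028, -0.0], [-0.0, -0.0, -1.0]]
ft_force: [0.7, -0.3, -0.4]
grip_width: 0.026
```

jog_arm(dr=[[0,0,0],[0,0,0],[0,0,0],[0,0,0],[0,0,0],[0,0,0],[0,0,0],[0,0,0],[0,0,0],[0,0,0]], slide=[[-0.043,0.008,0],[-0.043,0.008,0],[-0.043,0.008,0],[-0.043,0.007,0],[-0.043,0.007,0],[-0.043,0.007,0],[0,0,0],[0,0,0],[0,0,0],[0,0,0]], gripper=[-0.6,-0.6,-0.6,-0.6,-0.6,-0.6,-0.6,-0.6,-0.6,-0.6])

```text
time_s: 27.15
position: [0.5878, -0.0841, 0.1002]
tool_rot: [[-0.029, 1.0, -0.0], [1.0, 0.029, 0.0], [0.0, -0.0, -1.0]]
ft_force: [0.8, 0.3, -1.0]
grip_width: 0.0262
```

```bash
python3 pl.py ring .0165; python3 look.py pics/c16.png
```

```text
27.15 [ 0.5878 -0.0841  0.1002] psi 1.7 0.026192181395637774
([253, 261, 61, 65, 3817], array([ 0.592 , -0.0836]), 29.0, 24.3, 1.7) cassette [ 0.588  -0.0837] rel tool [ 0.0004  0.0002 -0.    ] slide [-0.0035  0.0003  0.1087] turn 0.003
27.2 [ 0.5879 -0.0841  0.1003] [0.0263755  1.05878534 0.64888392] 0.026311109339825656
```

View pics/c16.png

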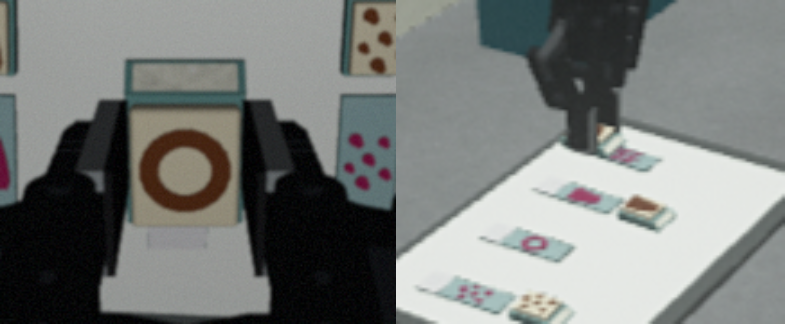

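jog_arm(dr=[[0,0,0],[0,0,0],[0,0,0],[0,0,0],[0,0,0],[0,0,0],[0,0,0],[0,0,0],[0,0,0],[0,0,0]], slide=[[-0.0035,0,0.01],[0,0,0.03],[0,0,0.03],[0,0,0.015],[0,0,0.01],[0,0,0.006],[0,0,0.003],[0,0,0.002],[0,0,0.001],[0,0,0]], gripper=[-0.6,-0.6,-0.6,-0.6,-0.6,-0.6,-0.6,-0.6,-0.6,-0.6])

```text
time_s: 28.3
position: [0.5883, -0.089, -0.0065]
tool_rot: [[-0.027, 1.0, 0.001], [1.0, 0.027, -0.0], [-0.0, 0.001, -1.0]]
ft_force: [0.1, 0.1, -0.1]
grip_width: 0.0264
```

```bash
python3 look.py pics/c17.png
```

```text
28.3 [ 0.5883 -0.089  -0.0065] [ 0.07626446  0.12327079 -0.11231737] 0.026436490214657955
```

View pics/c17.png

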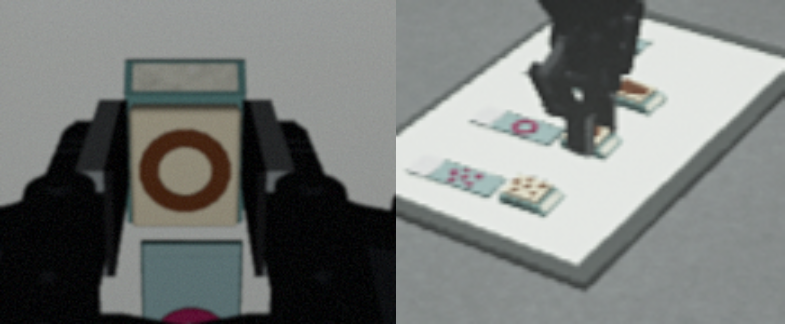

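Slide centre is 1 mm to the right, so I'll nudge +1 mm, lower 2 mm and release.

jog_arm(dr=[[0,0,0],[0,0,0],[0,0,0],[0,0,0],[0,0,0],[0,0,0],[0,0,0],[0,0,0],[0,0,0],[0,0,0]], slide=[[0.001,0,0.001],[0,0,0.001],[0,0,0],[0,0,0],[0,0,0],[0,0,0],[0,0,0],[0,0,0],[0,0,-0.01],[0,0,-0.03]], gripper=[-0.6,-0.6,-0.6,-0.6,-0.4,-0.3,-0.2,-0.1,0,0])

```text
time_s: 29.4
position: [0.5867, -0.0875, 0.0298]
tool_rot: [[-0.027, 1.0, -0.005], [1.0, 0.027, 0.002], [0.002, -0.005, -1.0]]
ft_force: [0.0, 0.3, 0.1]
grip_width: 0.0429
```

jog_arm(dr=[[0,0,0],[0,0,0],[0,0,0],[0,0,0],[0,0,0],[0,0,0],[0,0,0],[0,0,0],[0,0,0],[0,0,0]], slide=[[0,0,-0.04],[0,0,-0.03],[0,0,0],[0,0,0],[0,0,0],[0,0,0],[0,0,0],[0,0,0],[0,0,0],[0,0,0]], gripper=[0,0,0,0,0,0,0,0,0,0])

```text
time_s: 30.4
position: [0.5881, -0.0879, 0.101]
tool_rot: [[-0.027, 1.0, -0.0], [1.0, 0.027, 0.0], [0.0, -0.0, -1.0]]
ft_force: [0.4, 0.8, -0.1]
grip_width: 0.0429
```

```bash
python3 - <<'E'
from h import *
s=observe(); P=s['position'];Rt=np.array(s['tool_rot']); print(s['time_s'],P,Rt.round(3).tolist())
im=viewer.get_image('wrist'); cv2.imwrite('pics/w18.png',im['pixels'])
for b in blocks(im,.008): print(b)
E
```

```text
30.4 [ 0.58805191 -0.0878998   0.10100839] [[-0.027, 1.0, -0.0], [1.0, 0.027, 0.0], [0.0, -0.0, -1.0]]
([267, 199, 34, 40, 1355], array([ 0.5932, -0.087 ]), 28.6, 23.5, 1.6)
([156, 201, 35, 41, 1369], array([ 0.5971, -0.1647]), 29.2, 24.0, -2.4)
([381, 202, 37, 40, 1358], array([ 0.5932, -0.006 ]), 28.7, 24.2, 1.6)
([167, 273, 22, 32, 486], array([ 0.6504, -0.164 ]), 26.7, 14.1, -10.9)
([271, 275, 27, 24, 337], array([ 0.6456, -0.0851]), 19.3, 18.8, -88.4)
```

View pics/w18.png

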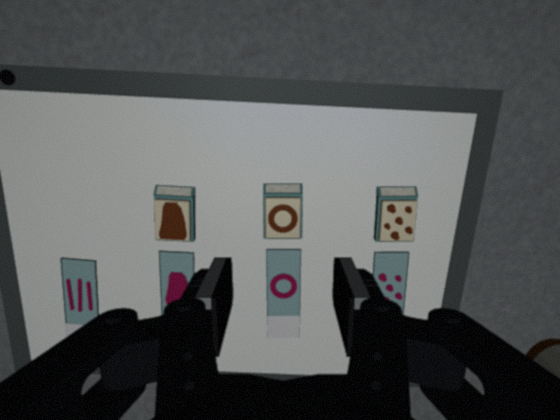

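jog_arm(dr=[[0,0,0],[0,0,0],[0,0,0],[0,0,0],[0,0,0],[0,0,0],[0,0,0],[0,0,0],[0,0,-0.1],[0,0,0]], slide=[[0.042,-0.01,0],[0.042,-0.01,0],[0.042,-0.01,0],[0.042,-0.01,0],[0.042,-0.01,0],[0.042,-0.01,0],[0.042,-0.01,0],[0.039,-0.01,0],[0,0,0.02],[0,0,0.02]], gripper=[0,0,0,0,0,0,0,0,0,0])

```text
time_s: 31.45
position: [0.4988, 0.2442, 0.0611]
tool_rot: [[-0.132, 0.991, 0.002], [0.991, 0.132, 0.0], [0.0, 0.002, -1.0]]
ft_force: [0.1, -0.5, 0.1]
grip_width: 0.0429
```

jog_arm(dr=[[0,0,0],[0,0,0],[0,0,0],[0,0,0],[0,0,0],[0,0,0],[0,0,0],[0,0,0],[0,0,0],[0,0,0]], slide=[[0,0,0],[0,0,0],[0,0,0],[0,0,0],[0,0,0],[0,0,0],[0,0,0],[0,0,0],[0,0,0],[0,0,0]], gripper=[-0.1,-0.1,-0.1,-0.1,-0.1,-0.1,-0.1,-0.1,-0.1,-0.1])

```text
time_s: 32.45
position: [0.499, 0.2428, 0.0611]
tool_rot: [[-0.127, 0.992, -0.0], [0.992, 0.127, 0.0], [0.0, -0.0, -1.0]]
ft_force: [0.3, -0.4, 0.7]
grip_width: 0.0387
```

```bash
python3 g.py pics/w19.png
```

```text
32.45 [0.499  0.2428 0.0611] psi 7.3
([261, 206, 41, 47, 1801], array([0.5008, 0.2421]), 29.5, 24.0, 7.3) cassette [0.4968 0.2416] slide [-0.0009 -0.0023  0.0763] turn -0.0
```

View pics/w19.png

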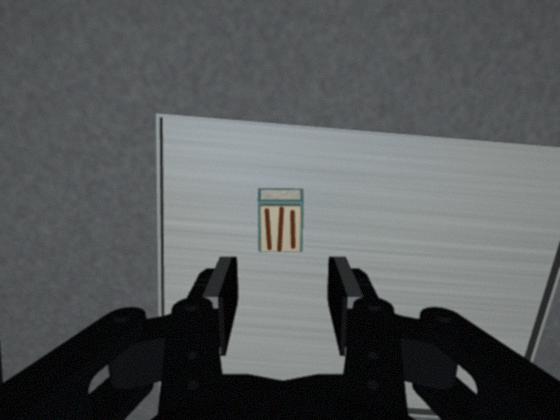

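The cores block is the only one left in the tray, at (281,220). Grasping it.

jog_arm(dr=[[0,0,0],[0,0,0],[0,0,0],[0,0,0],[0,0,0],[0,0,0],[0,0,0],[0,0,0],[0,0,0],[0,0,0]], slide=[[-0.001,-0.002,0.02],[0,0,0.02],[0,0,0.013],[0,0,0.01],[0,0,0.006],[0,0,0.004],[0,0,0.002],[0,0,0.001],[0,0,0],[0,0,0]], gripper=[-0.1,-0.1,-0.1,-0.1,-0.1,-0.1,-0.1,-0.1,-0.1,-0.15], force=30)

```text
time_s: 33.5
position: [0.4973, 0.2416, -0.0146]
tool_rot: [[-0.127, 0.992, 0.001], [0.992, 0.127, 0.0], [0.0, 0.001, -1.0]]
ft_force: [0.1, 0.7, 0.2]
grip_width: 0.0364
```

jog_arm(dr=[[0,0,0],[0,0,0],[0,0,0],[0,0,0],[0,0,0],[0,0,0],[0,0,0],[0,0,0],[0,0,0],[0,0,0]], slide=[[0,0,0],[0,0,0],[0,0,0],[0,0,0],[0,0,0],[0,0,0],[0,0,0],[0,0,0],[0,0,0],[0,0,0]], gripper=[-0.25,-0.3,-0.5,-0.5,-0.6,-0.6,-0.6,-0.6,-0.6,-0.6], force=40)

```text
time_s: 34.5
position: [0.4973, 0.2416, -0.0145]
tool_rot: [[-0.127, 0.992, 0.0], [0.992, 0.127, 0.0], [0.0, 0.0, -1.0]]
ft_force: [-1.5, -0.0, 4.8]
grip_width: 0.0263
```

jog_arm(dr=[[0,0,0],[0,0,0],[0,0,0],[0,0,0],[0,0,0.095],[0,0,0.095],[0,0,0],[0,0,0],[0,0,0],[0,0,0]], slide=[[0,0,-0.005],[0,0,-0.015],[0,0,-0.03],[0,0,-0.03],[0,0,-0.02],[0,0,-0.015],[-0.043,0.012,0],[-0.043,0.012,0],[-0.043,0.012,0],[-0.043,0.012,0]], gripper=[-0.6,-0.6,-0.6,-0.6,-0.6,-0.6,-0.6,-0.6,-0.6,-0.6])

```text
time_s: 35.5
position: [0.5344, 0.0652, 0.1003]
tool_rot: [[0.062, 0.998, 0.0], [0.998, -0.062, -0.0], [-0.0, 0.0, -1.0]]
ft_force: [-0.3, 0.1, 0.4]
grip_width: 0.0263
```

jog_arm(dr=[[0,0,0],[0,0,0],[0,0,0],[0,0,0],[0,0,0],[0,0,0],[0,0,0],[0,0,0],[0,0,0],[0,0,0]], slide=[[-0.043,0.012,0],[-0.043,0.012,0],[-0.043,0.012,0],[-0.043,0.012,0],[-0.043,0.012,0],[-0.043,0.012,0],[-0.043,0.013,0],[0,0,0],[0,0,0],[0,0,0]], gripper=[-0.6,-0.6,-0.6,-0.6,-0.6,-0.6,-0.6,-0.6,-0.6,-0.6])

```text
time_s: 36.5
position: [0.6, -0.2379, 0.1001]
tool_rot: [[0.062, 0.998, -0.001], [0.998, -0.062, 0.001], [0.001, -0.001, -1.0]]
ft_force: [0.9, 0.6, 0.4]
grip_width: 0.0263
```

```bash
python3 pl.py cores .0165; python3 look.py pics/c20.png
```

```text
36.5 [ 0.6    -0.2379  0.1001] psi -3.6 0.026323525589266362
([253, 258, 61, 67, 3901], array([ 0.6033, -0.2377]), 29.8, 24.3, -3.3) cassette [ 0.5993 -0.2375] rel tool [ 0.0004 -0.0007  0.    ] slide [-0.002   0.0018  0.1086] turn 0.005
36.55 [ 0.6001 -0.2377  0.1002] [0.07547806 0.18449493 0.27936583] 0.026040357122111023
```

View pics/c20.png

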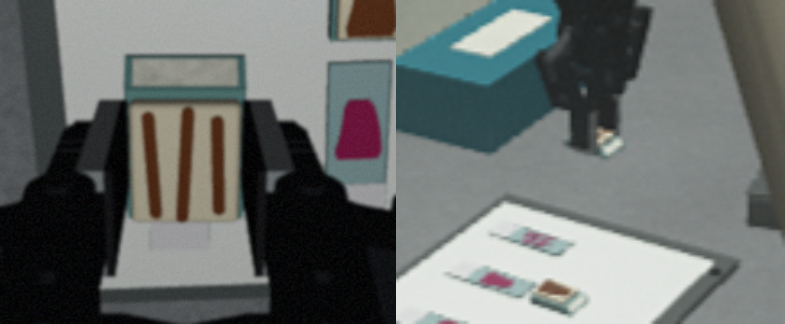

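jog_arm(dr=[[0,0,0],[0,0,0],[0,0,0],[0,0,0],[0,0,0],[0,0,0],[0,0,0],[0,0,0],[0,0,0],[0,0,0]], slide=[[-0.002,0.001,0.01],[0,0,0.03],[0,0,0.03],[0,0,0.015],[0,0,0.01],[0,0,0.006],[0,0,0.003],[0,0,0.002],[0,0,0.001],[0,0,0]], gripper=[-0.6,-0.6,-0.6,-0.6,-0.6,-0.6,-0.6,-0.6,-0.6,-0.6])

```text
time_s: 37.65
position: [0.6013, -0.241, -0.0065]
tool_rot: [[0.063, 0.998, 0.001], [0.998, -0.063, -0.0], [-0.0, 0.001, -1.0]]
ft_force: [-0.5, 0.2, -0.1]
grip_width: 0.0263
```

```bash
python3 look.py pics/c21.png
```

```text
37.65 [ 0.6013 -0.241  -0.0065] [-0.48293258  0.17598727 -0.12139043] 0.026311626060536178
```

View pics/c21.png

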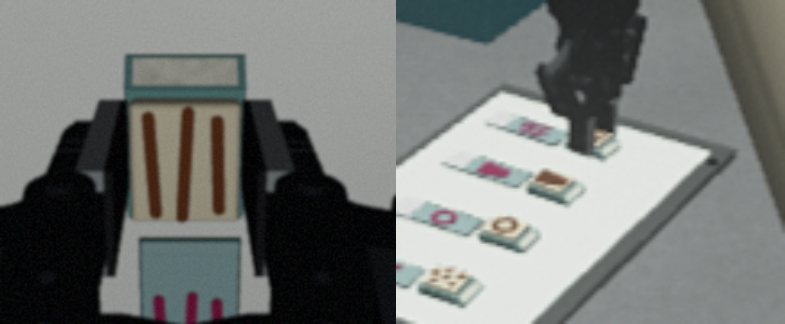

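Well aligned. Lowering 2 mm, releasing and retreating up and towards the robot.

jog_arm(dr=[[0,0,0],[0,0,0],[0,0,0],[0,0,0],[0,0,0],[0,0,0],[0,0,0],[0,0,0],[0,0,0],[0,0,0]], slide=[[0.001,0,0.001],[0,0,0.001],[0,0,0],[0,0,0],[0,0,0],[0,0,0],[0,0,0],[0,0,0],[0,0,-0.01],[0,0,-0.03]], gripper=[-0.6,-0.6,-0.6,-0.6,-0.4,-0.3,-0.2,-0.1,0,0])

```text
time_s: 38.75
position: [0.5999, -0.2392, 0.0295]
tool_rot: [[0.063, 0.998, -0.005], [0.998, -0.063, 0.003], [0.003, -0.005, -1.0]]
ft_force: [-0.4, 0.9, -0.5]
grip_width: 0.0428
```

jog_arm(dr=[[0,0,0],[0,0,0],[0,0,0],[0,0,0],[0,0,0],[0,0,0],[0,0,0],[0,0,0],[0,0,0],[0,0,0]], slide=[[0,0,-0.04],[0,0,-0.04],[0,0,-0.03],[0.04,-0.01,0],[0.04,-0.01,0],[0.04,-0.01,0],[0,0,0],[0,0,0],[0,0,0],[0,0,0]], gripper=[0,0,0,0,0,0,0,0,0,0])

```text
time_s: 39.75
position: [0.5789, -0.1194, 0.1411]
tool_rot: [[0.064, 0.998, 0.0], [0.998, -0.064, -0.0], [-0.0, 0.0, -1.0]]
ft_force: [-0.5, -0.7, -0.1]
grip_width: 0.0427
```

```bash
python3 - <<'E'
from h import *
s=observe(); P=s['position']; print(s['time_s'],P,s['ft_force'])
im=viewer.get_image('wrist'); cv2.imwrite('pics/w22.png',im['pixels'])
S=dict(bits=((.6194,-.005),1.8),ring=((.6194,-.0864),1.6),slab=((.6236,-.1668),-1.8),cores=((.6319,-.2415),-3.6))
for b in blocks(im,.008,mn=900):
    a=np.radians(b[4]); c=b[1]-.004*np.array([np.cos(a),np.sin(a)])
    n=min(S,key=lambda k:abs(S[k][0][1]-c[1])); e,y=S[n]; y=np.radians(y); u=np.array([np.cos(y),np.sin(y)]); d=c-(np.array(e)+.038*u)
    print(n,b,'in slide frame',round(d@u,4),round(d@np.array([-u[1],u[0]]),4))
im=viewer.get_image('side'); cv2.imwrite('pics/s22.png',im['pixels'])
E
```

```text
39.75 [ 0.57892221 -0.11942945  0.14112432] [-0.47600852 -0.68769328 -0.13549677]
bits ([408, 188, 31, 37, 1043], array([ 0.5931, -0.0062]), 29.2, 24.1, 3.0) in slide frame -0.0683 -0.0005
ring ([308, 195, 31, 36, 999], array([ 0.5932, -0.0872]), 29.0, 23.8, 1.3) in slide frame -0.0682 -0.0
slab ([213, 206, 32, 35, 981], array([ 0.5973, -0.1648]), 29.0, 23.9, -1.4) in slide frame -0.0683 0.0011
cores ([125, 221, 32, 34, 977], array([ 0.6052, -0.2387]), 29.0, 24.3, -3.6) in slide frame -0.0688 0.0011
```

View pics/w22.png

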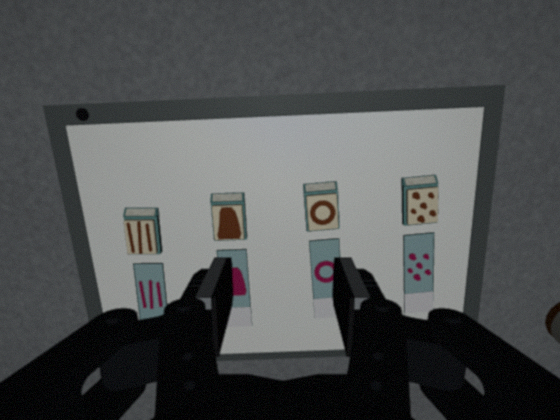

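View pics/s22.png

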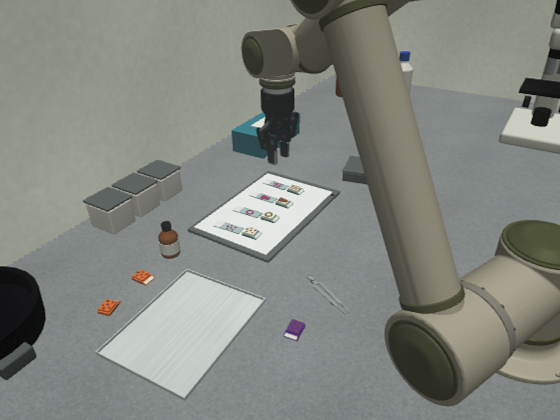

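All four blocks are in front of their slides, about 68 mm from each slide's centre and within about 1 mm of its centre line. The tray is empty and the bystanders haven't moved. Handing in.

```bash
python3 -c "
from rig import env; print(env.close_job())"
```

```text
the job is handed in; nothing more can be done
None
```

All four blocks are on the light panel, wax up, each in front of the slide with the same tissue. I handed the job in at about 40 s of the 102 s allowed; it reports no verdict.

- **Final check (wrist camera):** the block centres sit 68–69 mm from their slides' centres, a gap of about 10 mm. They are within about 1 mm of the centre line and about 1° of the slide direction. These figures assume the wax sits 4 mm forward of each cassette's centre, which I estimated from the pictures.
- **Everything else:** in the last side view the tray is empty. The bottle and slide box look untouched by eye; I did not measure their positions again. The arm is clear of everything.

**What disagreed:**
- The top and wrist cameras differed by 2–3 mm, so I used the wrist camera throughout.
- The fingertips stood about 20 mm behind the reported tool point, where the description put them 11 mm ahead. I found the grasp height from the pictures and small steps.
- I gripped the bits block about 3 mm higher than the others, probably on the wax. It pressed on the panel with about 13 N before I released it, but it lies straight and in place.

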